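# Right a fallen stoppered cylinder and load all on the tray

## Robot

A 6-joint arm with a two-finger parallel gripper is mounted at the origin on a cart in front of the work surface, level with it; the furniture and walls round the work are solid. World frame = base frame: x ahead of the robot, y to its left, z up, the work surface at z = 0. Lengths are in m, angles in rad, forces in N, time in s.
With the tool pointing down it reaches from about 0.35 to 0.775 m from the base axis. Payload 7.3 kg.
Tool frame: the origin (TCP) lies between the finger pads; the fingertips stand 25 mm ahead of it and the grasp point (between the pads) lies 6 mm ahead of it; z points along the fingers, x is the direction in which the jaws open and shut, and the axes are right-handed (so a half turn about z gives the same grasp; the last joint's range is limited). The gripper opens to 92 mm and grips with 3 to 60 N. Pads are 19 mm wide; open, the fingers measure 130 mm over their backs; the gripper's body (75 mm by 190 mm) begins 47 mm behind the grasp point.
Start: joints at [0.965, 0.342, 1.524, -0, 1.275, -0.146], TCP at [0.233, 0.47, 0.252] pointing down, gripper open.
Joint ranges: [-2.53, 2.53], [-0.77, 2.02], [0.04, 2.7], [-1, 4.14], [0.28, 2.66], [-3.11, 3.11]. Speed limits (rad/s): [2.57, 2.57, 3.14, 3.14, 3.14, 3.14].

## Interface

Orientations are given as a unit quaternion [w, x, y, z].
In Python, from bench import sensors, viewer, order, trace gives the robot as it stands. The module is installed in compiled form; this text tells all that it offers.
- The arm moves only by the tool drive_tool, never from a script. Its argument "increments" is a list of rows, each a list of 2 entries, a list of its own where there are three numbers: the shift along the tool's x, y, z in mm, then the turn about the tool's z in degrees. A call has 1 to 10 rows; each row is the pose to reach, as a shift and turn from the pose measured when the call began, along the tool's axes at that moment; what a row does not reach only later rows make up. A row lasts 1/10 s, in which the tool goes at most 50 mm and 8.59 degrees, less where a joint would pass 70% of its speed; a pose out of reach is approached as far as the arm can. A call with a gripper value outside its range is refused whole. "jaw" is the gripper command: -1 is shut, 1 is fully open, values between are in proportion, set as the call begins (left out, the last holds). The fingers move at their own pace and stop on an object; "grip_force" is the grip in N (left out, the last holds). Time passes only in rows, so rows that repeat a pose let the fingers close. It gives the time, the measured TCP pose, the force and the opening at its end, in the units of the state.
- sensors.get_obs(): the state, without advancing time (a new reading comes with each control period).
- viewer.read_camera(name): name is "scene" or "top" or "wrist"; returns a dict with "pixels" (400x640x3 uint8, red, green, blue), "fx", "fy", "cx", "cy" (pixels), "xyz" and "attitude" of the camera in the world; the wrist camera has in their place "hand_eye" (4x4, takes a point from camera to tool coordinates, whose origin is the TCP and whose axes are the tool frame's). Camera axes: x right, y up, looking along -z (the intrinsics and any distortion apply to the point x, -y, -z); pixel columns grow to the right and rows downward; lengths in m; the calibration is good to about 2 mm. A picture is of the moment at which its call begins: read the wrist's pose just before it. There is no depth.
- order.job_done(): hands the job in, once; it reports no verdict.
Trained networks look in a picture, given as the dict that the camera call returned (one of the last four; its "shot" number tells which), for a name from the list of things; names that differ only in an ending like _2 or _b are one class to them, and where a whole thing is asked for, a point or a joint stands for the part that bears it (a point fixed in the world has none). Each returns a list of dicts, best first, with "conf" (0 to 1); they miss things now and then, are a little off and sometimes report something else, mostly with a low value. They report only what shows in the picture. A call takes as long as a camera call. They do not tell look-alikes from the thing itself.
- trace(picture, thing): "pixels" (400x640 bool, what is visible of it) and "point" ([column, row] in pixels, amid what is visible of it).
The state is a dict: "t": time; "joint_positions": joint angles; "dq": joint speeds; "joint_efforts": joint torques, N m; "position": TCP position; "tcp_rot": TCP orientation; "contact_force": force on the tool from outside, world axes, zero at the start; "wrist_torque": the same for the moment, N m; "grip_width": opening from 0.0 (shut) to 1.0 (fully open).
Only numpy, scipy, OpenCV 4.12 (cv2) and the standard library are available. Lean on these libraries where they do the work, as an engineer would, in place of code of your own. Each camera call takes 0.05 s, during which the arm holds its last target.

## Task

One of the tall stoppered measuring cylinders has fallen over: butt its foot against the bench stop and tip it upright by lifting its stopper end while the foot is held there. Set it and all the standing cylinders on the tray, each upright on the tray's floor; they are top-heavy, so carry them gently by the top, and raise at the stop again any that goes over. Leave the specimen cups, marker, gauze pack and tape roll where they are.

Things in the scene. Friction and masses are not known exactly. Their poses are not given: they have to be found in the camera images.
- fallen_cylinder: stoppered cylinder, 202 mm tall along its z, one rigid piece: white hexagonal foot 56 mm over flats (facing own +-x), 10 mm thick; clear barrel 32 mm dia; white collar 36 mm dia at 150-156 mm; grey ball stopper 40 mm dia centred at 182 mm. Origin: centre of foot's underside, z to stopper. Lies before the stop on a foot flat and the stopper, foot 30-50 mm from the stop
- cylinder_1: stoppered cylinder, 202 mm tall along its z, one rigid piece: white hexagonal foot 56 mm over flats (facing own +-x), 10 mm thick; clear barrel 32 mm dia; white collar 36 mm dia at 150-156 mm; grey ball stopper 40 mm dia centred at 182 mm. Origin: centre of foot's underside, z to stopper. Starts standing on the worktop; 2 to 4 of the four such are present
- cylinder_2: stoppered cylinder, 202 mm tall along its z, one rigid piece: white hexagonal foot 56 mm over flats (facing own +-x), 10 mm thick; clear barrel 32 mm dia; white collar 36 mm dia at 150-156 mm; grey ball stopper 40 mm dia centred at 182 mm. Origin: centre of foot's underside, z to stopper. Starts standing on the worktop; 2 to 4 of the four such are present
- cylinder_3: stoppered cylinder, 202 mm tall along its z, one rigid piece: white hexagonal foot 56 mm over flats (facing own +-x), 10 mm thick; clear barrel 32 mm dia; white collar 36 mm dia at 150-156 mm; grey ball stopper 40 mm dia centred at 182 mm. Origin: centre of foot's underside, z to stopper. Starts standing on the worktop; 2 to 4 of the four such are present
- cylinder_4: stoppered cylinder, 202 mm tall along its z, one rigid piece: white hexagonal foot 56 mm over flats (facing own +-x), 10 mm thick; clear barrel 32 mm dia; white collar 36 mm dia at 150-156 mm; grey ball stopper 40 mm dia centred at 182 mm. Origin: centre of foot's underside, z to stopper. Starts standing on the worktop; 2 to 4 of the four such are present
- fallen_grip (a point): centre of the fallen cylinder's grey ball stopper, on its axis 182 mm from the foot's underside. A cylinder pinched here hangs near upright (a slight lean may stay) and can pivot between the pads. As the foot is raised against the stop, its lower edge slips back until the foot stands flat, axis 28 mm from the stop's face
- fallen_mass (a point): centre of mass of the fallen cylinder, on its axis 126 mm from the foot's underside; the same in the others. Each weighs 0.15 to 0.3 kg; standing, it falls over beyond about 12 degrees of tilt, and pinched below this height it swings over
- bench_stop: bench stop: heavy loose block of bare steel (3 kg), 120 mm wide (own y), 55 mm deep (own +x), 60 mm high; friction holds it against about 15 N. Origin: bottom middle of its flat front face; own -x points out of that face towards the robot's side, own y along the plate, z up
- tray: fixed shallow bare-metal tray, 200 mm (own x) by 300 mm (own y), floor 4 mm thick, walls 3 mm thick with the rim 14 mm above the worktop, thin bow handles at its +-y ends (to 171 mm from the centre). Origin: centre of its underside
- specimen_cup_1: bystander: lidded specimen cup, 59 mm in diameter, 68 mm tall, origin at the centre of its underside
- specimen_cup_2: bystander: lidded specimen cup, 59 mm in diameter, 68 mm tall, origin at the centre of its underside
- marker_blue: bystander: capped marker lying on the worktop in front, 135 mm long, 15 mm high, origin at the middle of its underside
- gauze_pack_2: bystander: flat gauze pack, 52 x 52 x 9 mm, origin at the centre of its underside
- tape_1: bystander: roll of tape lying flat, 96 mm in diameter, 48 mm high, origin at the centre of its underside
Mind the look-alikes: they are no part of the job. What is shaped like the cylinder_4 but green is not meant.

How it is judged:
By the outcome, as a careful person would: the job done as asked, in the order asked, and still so for the second after the job is handed in, with the robot touching nothing.
Of cylinder_1, cylinder_2, cylinder_3, cylinder_4 only 2 to 4 are there at a start; the rules pass over those that are not, and their reading is None.
At some moment in a run one of bench_stop may be knocked a few centimetres aside while the robot is not near it.
Once in a run the grip may slacken for a moment while it holds something.
It also fails if it takes over 210 s, if anything falls off the work surface, if the arm or the gripper's body presses on something with over 40 N, if the wrist force passes 120 N, or if a joint passes its speed limit or range.

## Working session

There is one attempt and no reset: what is moved stays moved. The work goes in short steps, Python scripts to look and compute and a tool call to move; the robot and the scene stay as the last step left them, time stands still between calls to the robot, and variables do not carry over. Pictures are saved under pics/ and viewed, and the job is handed in when it is done.

Besides the shell and the picture viewer there is one more tool, called after "Call:" by a JSON object that holds its "fn" and its "kwargs". drive_tool: Moves the arm, as the interface text tells. Its arguments: {"type":"object","properties":{"increments":{"type":"array","items":{"type":"array"}},"jaw":{"type":"number"},"grip_force":{"type":"number"}},"required":["increments"]}

```bash
ls; mkdir -p pics; cat > h.py <<'E'
import numpy as np, cv2, pickle
from scipy.spatial.transform import Rotation as R
from bench import sensors, viewer, order, trace
def save(p,name,crop=None,scale=1):
    im=p['pixels'][:,:,::-1]
    if crop: a,b,c,d=crop; im=im[b:d,a:c]
    im=cv2.resize(im,None,fx=scale,fy=scale,interpolation=cv2.INTER_CUBIC)
    cv2.imwrite('pics/'+name,im)
def quat(q): return R.from_quat([q[1],q[2],q[3],q[0]])
def campose(p,obs=None):
    if 'hand_eye' in p:
        H=np.array(p['hand_eye']); T=np.eye(4); T[:3,:3]=quat(obs['tcp_rot']).as_matrix(); T[:3,3]=obs['position']
        M=T@H; return M[:3,:3],M[:3,3]
    a=np.array(p['attitude'])
    Rm=a if a.shape==(3,3) else quat(a).as_matrix()
    return Rm,np.array(p['xyz'])
def ray(p,uv,obs=None):
    Rm,o=campose(p,obs)
    d=np.array([(uv[0]-p['cx'])/p['fx'],-(uv[1]-p['cy'])/p['fy'],-1.])
    return o,Rm@d
def atz(p,uv,z,obs=None):
    o,d=ray(p,uv,obs); return o+d*(z-o[2])/d[2]
def proj(p,X,obs=None):
    Rm,o=campose(p,obs); c=(np.atleast_2d(X)-o)@Rm
    return np.c_[p['cx']+p['fx']*c[:,0]/-c[:,2], p['cy']-p['fy']*c[:,1]/-c[:,2]]
E
python3 - <<'E'
from h import *
o=sensors.get_obs(); print(o)
for n in ['scene','top','wrist']:
    p=viewer.read_camera(n); save(p,n+'0.png'); print({k:v for k,v in p.items() if k!='pixels'})
E
```

```text
pics
{'t': 0.0, 'joint_positions': array([ 9.65011656e-01,  3.42733799e-01,  1.52500299e+00, -1.55853640e-05,
        1.27540943e+00, -1.46004441e-01]), 'dq': array([ 4.38352984e-06, -8.18237669e-04, -6.91518412e-04, -1.35240583e-04,
       -2.31852438e-04, -6.59341452e-04]), 'joint_efforts': array([ 1.10000976e-03, -4.31248963e+01, -2.44220209e+01,  7.19032134e-02,
        5.61976992e-02, -1.76729714e-04]), 'position': array([0.2327445 , 0.47018108, 0.25104409]), 'tcp_rot': array([ 3.16115293e-04,  8.49631162e-01,  5.27376796e-01, -7.09587240e-04]), 'contact_force': array([ 0.45792021, -0.35511293, -0.65236564]), 'wrist_torque': array([-0.02421857, -0.01136721, -0.04116103]), 'grip_width': 0.9981476635314527}
{'fx': 505.57050090604776, 'fy': 505.57050090604776, 'cx': 319.6130393204546, 'cy': 194.52232467329785, 'xyz': array([-0.74621246, -0.5499463 ,  0.72049475]), 'attitude': array([ 0.72277405,  0.45921929, -0.28041091, -0.43368772]), 'shot': 1}
{'fx': 367.836063405411, 'fy': 367.836063405411, 'cx': 315.92549344612485, 'cy': 195.96466273239665, 'xyz': array([0.40493815, 0.11975377, 0.90466494]), 'attitude': array([-0.69713552, -0.04465162,  0.06654291,  0.71244673]), 'shot': 2}
{'fx': 313.2961492852237, 'fy': 313.2961492852237, 'cx': 319.5708699980595, 'cy': 196.37798714260944, 'hand_eye': array([[ 9.99999287e-01, -4.55762261e-04,  1.10366875e-03,
         5.74424864e-04],
       [-1.69510486e-04, -9.69114827e-01, -2.46609862e-01,
        -6.71310171e-02],
       [ 1.18197722e-03,  2.46609499e-01, -9.69114213e-01,
        -1.32191117e-01],
       [ 0.00000000e+00,  0.00000000e+00,  0.00000000e+00,
         1.00000000e+00]]), 'shot': 3}
```

View pics/scene0.png

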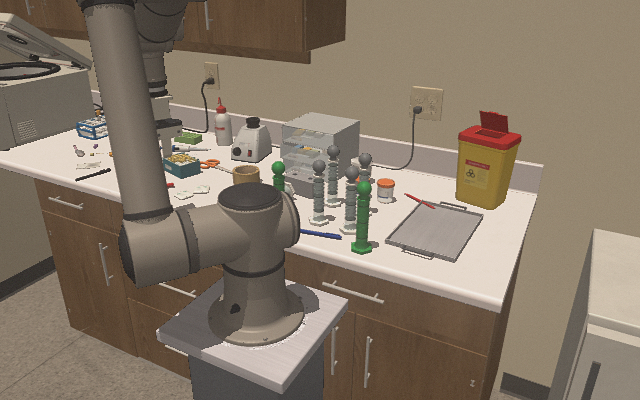

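View pics/top0.png

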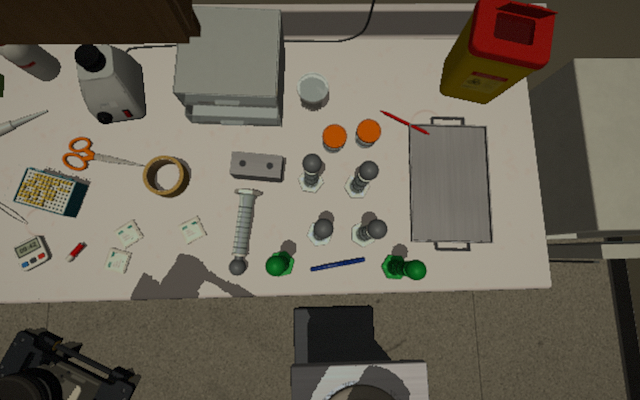

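View pics/wrist0.png

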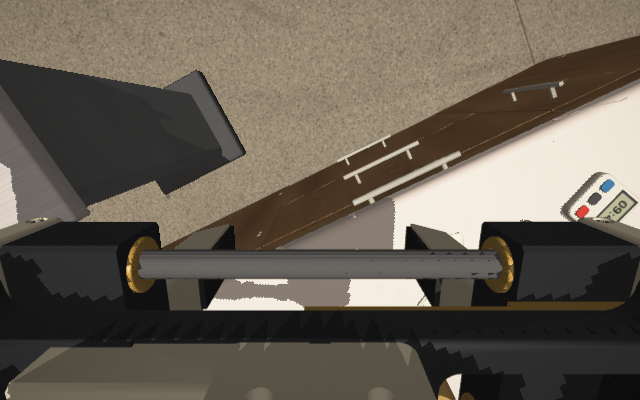

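Top view: the fallen grey cylinder has its foot at about (246,190) and its ball at (237,267), before the stop at (257,166). The four standing grey cylinders have balls at (312,162), (370,170), (323,229) and (376,229). The look-alikes are the two green cylinders, balls at (280,265) and (415,270), and I will leave those alone. The tray is at (450,183).

```bash
python3 - <<'E'
from h import *
o=sensors.get_obs()
p=viewer.read_camera('top'); s=viewer.read_camera('scene')
save(p,'topc.png',(200,120,500,300),2.6)
for nm in ['fallen_cylinder','bench_stop','tray','specimen_cup_1','marker_blue','tape_1','gauze_pack_2','fallen_grip']:
    for q,c in((p,'top'),(s,'scene')):
        for r in trace(q,nm):
            m=np.argwhere(r['pixels'])
            print(nm,c,round(r['conf'],2),np.round(r['point']),m.shape[0],m.min(0)[::-1],m.max(0)[::-1], np.round(atz(q,r['point'],0),3))
def b(uv,z): return np.round(atz(p,uv,z),3)
for uv in [(312,162),(370,170),(323,229),(376,229),(280,265),(415,270)]: print(uv,b(uv,.182))
print('ball fallen',b((237,267),.02))
im=p['pixels']
E
```

```text
fallen_cylinder scene 0.52 [287. 189.] 97 [284 182] [293 195] [0.618 0.291 0.   ]
bench_stop top 0.86 [255. 168.] 1450 [228 151] [283 181] [0.622 0.241 0.   ]
bench_stop top 0.27 [365. 177.] 767 [343 159] [377 197] [ 0.593 -0.035  0.   ]
bench_stop scene 0.95 [300. 184.] 488 [285 171] [311 197] [0.671 0.271 0.   ]
tray top 0.75 [451. 185.] 9629 [407 117] [492 251] [ 0.569 -0.253  0.   ]
tray top 0.52 [258. 169.] 1406 [229 151] [283 181] [0.621 0.235 0.   ]
tray scene 0.7 [437. 229.] 3791 [385 200] [482 262] [ 0.584 -0.248  0.   ]
tray scene 0.41 [245. 174.] 481 [231 164] [259 183] [0.654 0.496 0.   ]
specimen_cup_1 top 0.8 [368. 132.] 574 [355 119] [381 146] [ 0.713 -0.047  0.   ]
specimen_cup_1 top 0.74 [332. 140.] 524 [322 124] [345 151] [0.693 0.044 0.   ]
specimen_cup_1 scene 0.55 [387. 190.] 397 [377 178] [394 203] [ 0.771 -0.018  0.   ]
marker_blue top 0.82 [334. 266.] 262 [310 257] [363 270] [0.376 0.05  0.   ]
marker_blue top 0.69 [256. 169.] 1445 [229 151] [282 182] [0.619 0.239 0.   ]
marker_blue scene 0.55 [323. 232.] 146 [301 229] [339 238] [0.407 0.041 0.   ]
tape_1 top 0.86 [157. 174.] 1007 [142 155] [188 197] [0.611 0.484 0.   ]
tape_1 scene 0.61 [244. 174.] 443 [232 165] [259 184] [0.654 0.5   0.   ]
gauze_pack_2 top 0.56 [191. 231.] 481 [178 216] [205 242] [0.468 0.395 0.   ]
fallen_grip top 0.76 [239. 230.] 1243 [228 188] [259 274] [0.469 0.279 0.   ]
fallen_grip scene 0.65 [289. 188.] 118 [284 182] [294 196] [0.624 0.288 0.   ]
(312, 162) [0.589 0.102 0.182]
(370, 170) [ 0.57  -0.015  0.182]
(323, 229) [0.454 0.084 0.182]
(376, 229) [ 0.451 -0.021  0.182]
(280, 265) [0.386 0.168 0.182]
(415, 270) [ 0.37  -0.093  0.182]
ball fallen [0.38 0.28 0.02]
```

View pics/topc.png

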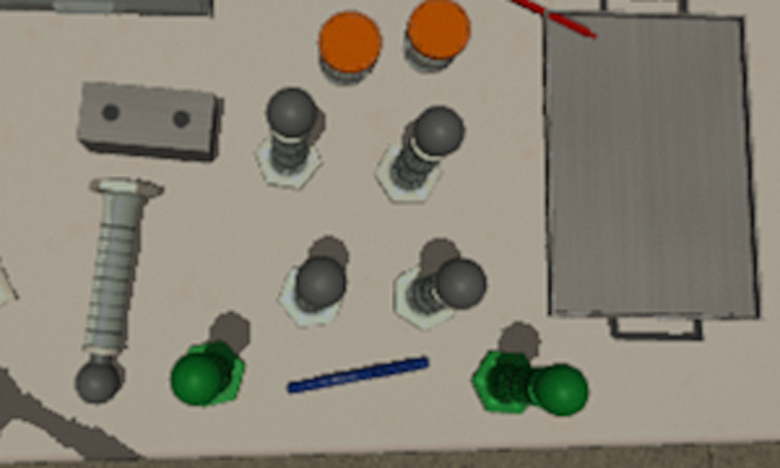

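```bash
python3 - <<'E'
from h import *
p=viewer.read_camera('top'); s=viewer.read_camera('scene')
save(p,'topf.png',(215,140,305,290),4)
save(p,'topt.png',(395,105,505,260),3.8)
save(s,'scf.png',(260,130,420,260),5)
for d,X in {'tcp':sensors.get_obs()['position']}.items(): print(d,proj(s,X),proj(p,X))
E
```

```text
tcp [[159.01806308 143.47918032]] [[ 94.20616407 365.30344887]]
```

View pics/topf.png

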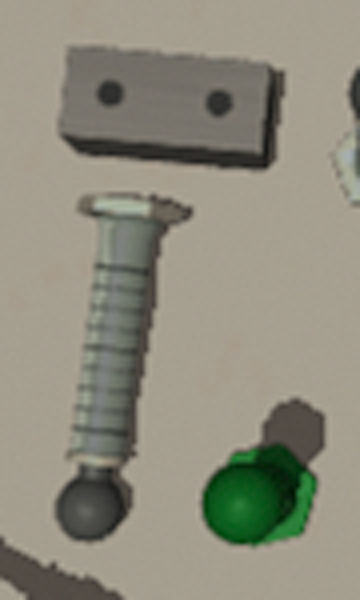

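View pics/topt.png

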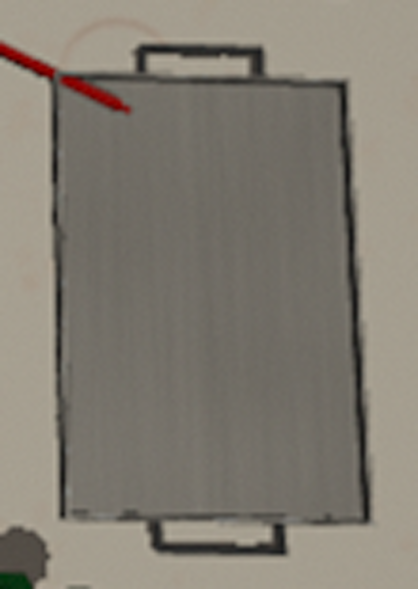

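View pics/scf.png

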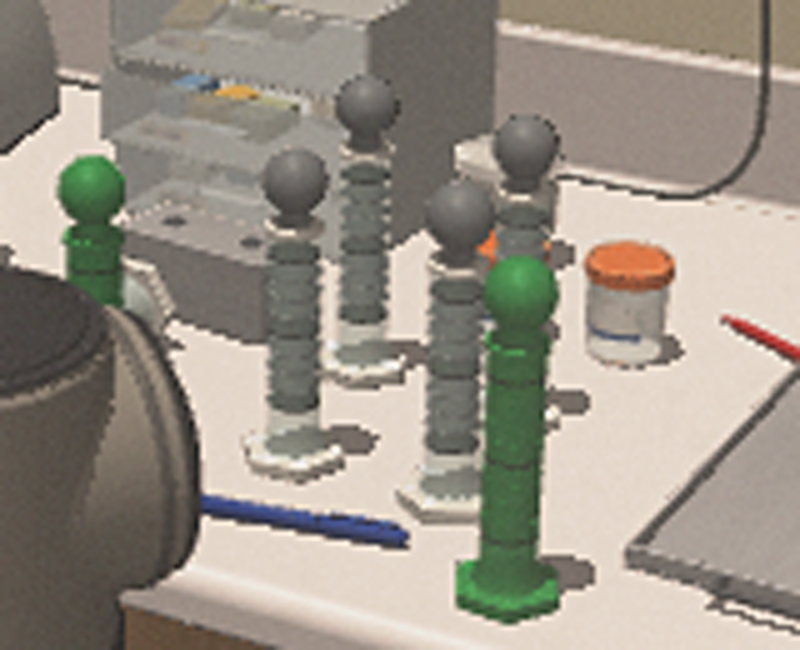

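```bash
python3 - <<'E'
from h import *
p=viewer.read_camera('top')
f=lambda x,y,z:atz(p,(215+x/4,140+y/4),z)
for n,a in dict(BL=(68,46,.06),BR=(272,68,.06),FR=(266,157,.06),FL=(60,133,.06),fbL=(72,151,0),fbR=(268,168,0)).items(): print(n,np.round(f(*a),4))
print('ball',f(90,508,.02)); print('collar',f(100,456,.0225))
print('foot top flat L/R', f(90,203,.056),f(150,203,.056)); print('barrel near foot',f(131,240,.027))
g=lambda x,y,z:atz(p,(395+x/3.8,105+y/3.8),z)
for a in [(57,75),(345,83),(368,520),(63,517)]: print('tray',np.round(g(*a,.014),4))
print('green ball',f(243,504,.182),'green foot', f(275,500,.005))
for n,b,fo in [('A',(312,162),(311,183)),('B',(370,170),(357,186)),('C',(323,229),(319,234)),('D',(376,229),(363,234))]:
  print(n,np.round(atz(p,b,.182),4))
print(np.round(atz(p,(432,135),.014),3))
E
```

```text
BL [0.6486 0.2871 0.06  ]
BR [0.6333 0.1674 0.06  ]
FR [0.5799 0.1714 0.06  ]
FL [0.5963 0.2911 0.06  ]
fbL [0.5983 0.2957 0.    ]
fbR [0.5853 0.1739 0.    ]
ball [0.37973816 0.27892971 0.02      ]
collar [0.40976748 0.27290424 0.0225    ]
foot top flat L/R [0.55522751 0.27406991 0.056     ] [0.55456841 0.23932136 0.056     ]
barrel near foot [0.53736396 0.25468477 0.027     ]
tray [ 0.7253 -0.1541  0.014 ]
tray [ 0.717  -0.3497  0.014 ]
tray [ 0.4245 -0.3361  0.014 ]
tray [ 0.4309 -0.1389  0.014 ]
green ball [0.38441542 0.17658179 0.182     ] green foot [0.38127072 0.1713436  0.005     ]
A [0.589  0.1022 0.182 ]
B [ 0.5705 -0.0147  0.182 ]
C [0.4535 0.0836 0.182 ]
D [ 0.4512 -0.021   0.182 ]
[ 0.697 -0.209  0.014]
```

```bash
cat >> h.py <<'E'
def inc(x,y,z,ang=None):
    """TCP target world; ang = jaw axis angle deg (mod 180) ; prints tool-frame shift mm, turn deg"""
    o=sensors.get_obs(); Rm=quat(o['tcp_rot']).as_matrix()
    d=Rm.T@(np.array([x,y,z])-o['position'])*1000
    a0=np.degrees(np.arctan2(Rm[1,0],Rm[0,0])); t=0
    if ang is not None: t=-((ang-a0+90)%180-90)
    print('TCP',np.round(o['position'],4),'jaw',round(a0,1),'tilt',np.round(Rm[:,2],3),'F',np.round(o['contact_force'],1),'w',round(o['grip_width']*92,1),'t',round(o['t'],1),'| shift',np.round(d,1),'turn',round(t,1))
def dirs():
    o=sensors.get_obs(); Rm=quat(o['tcp_rot']).as_matrix(); print('world x,y,z in tool:',np.round(Rm.T,3).T.tolist())
E
python3 -c "
from h import *
inc(.471,.265,.25,82); inc(.471,.265,.028,82)"
```

```text
TCP [0.233  0.4705 0.2518] jaw 63.7 tilt [ 0.  0. -1.] F [ 0.8 -0.6 -0.2] w 91.8 t 1.2 | shift [-78.5 304.5   1.7] turn -18.3
TCP [0.233  0.4705 0.2518] jaw 63.7 tilt [ 0.  0. -1.] F [ 0.8 -0.6 -0.2] w 91.8 t 1.2 | shift [-78.5 304.5 223.7] turn -18.3
```

Call:
{"fn": "drive_tool", "kwargs": {"increments": [[[-10,40,0],-3],[[-21,80,0],-6],[[-31,120,0],-9],[[-42,162,0],-12],[[-53,204,0],-15],[[-63,245,0],-18],[[-71,275,0],-18.3],[[-78.5,304.5,0],-18.3],[[-78.5,304.5,20],-18.3],[[-78.5,304.5,20],-18.3]], "jaw": 0.4}}

```text
t: 2.2
position: [0.4704, 0.2639, 0.2296]
tcp_rot: [-0.001, 0.756, 0.655, -0.002]
contact_force: [-0.3, 0.5, 1.0]
grip_width: 0.701
```

```bash
python3 -c "
from h import *
inc(.471,.265,.028,82)
o=sensors.get_obs();p=viewer.read_camera('wrist');save(p,'w1.png')
q=viewer.read_camera('top');save(q,'t1.png')"
```

```text
TCP [0.4704 0.2639 0.2296] jaw 81.8 tilt [-0.004 -0.001 -1.   ] F [-0.3  0.5  1. ] w 64.5 t 2.2 | shift [  1.6   1.2 201.5] turn -0.2
```

View pics/w1.png

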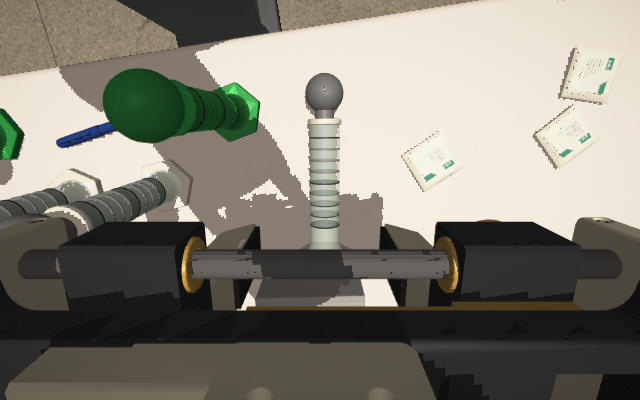

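View pics/t1.png

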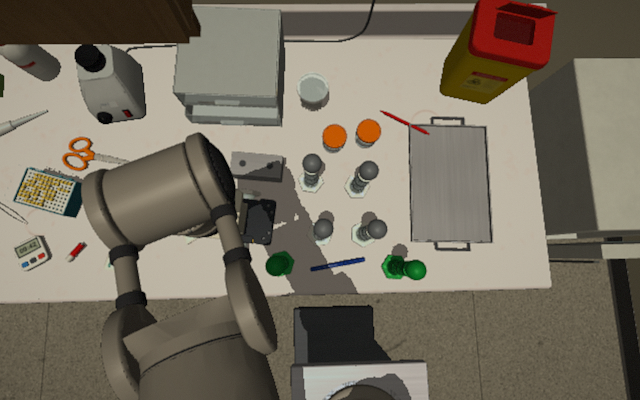

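```bash
python3 -c "
from h import *
o=sensors.get_obs();p=viewer.read_camera('wrist')
print(atz(p,(323.5,94),.02,o),atz(p,(323.5,121),.0225,o),atz(p,(325,240),.025,o),atz(p,(143,107),.182,o),atz(p,(245,100),.005,o))
q=viewer.read_camera('top')
print(np.array(p['pixels']).shape)"
```

```text
[0.38197612 0.28225704 0.02      ] [0.40914704 0.2784838  0.0225    ] [0.54195095 0.2618981  0.025     ] [0.38542268 0.17813009 0.182     ] [0.37516691 0.19643752 0.005     ]
(400, 640, 3)
```

Call:
{"fn": "drive_tool", "kwargs": {"increments": [[[4,1,40],0],[[4,1,80],0],[[4,1,120],0],[[4,1,150],0],[[4,1,175],0],[[4,1,192],0],[[4,1,199],0],[[4,1,201],0],[[4,1,201],0]]}}

```text
t: 3.3
position: [0.473, 0.27, 0.0324]
tcp_rot: [0.0, 0.754, 0.656, 0.001]
contact_force: [0.2, -0.2, 1.3]
grip_width: 0.699
```

Call:
{"fn": "drive_tool", "kwargs": {"increments": [[[0,0,0],0],[[0,0,0],0],[[0,0,0],0],[[0,0,0],0],[[0,0,0],0]], "jaw": -1, "grip_force": 10}}

```text
t: 3.8
position: [0.4731, 0.2699, 0.0326]
tcp_rot: [0.0, 0.754, 0.656, 0.001]
contact_force: [0.9, -0.3, 1.9]
grip_width: 0.343
```

```bash
python3 -c "
from h import *
inc(.471,.265,.028,82);dirs()
o=sensors.get_obs();p=viewer.read_camera('wrist');save(p,'w2.png')"
```

```text
TCP [0.4731 0.2699 0.0326] jaw 82.0 tilt [ 0.002  0.001 -1.   ] F [ 0.9 -0.3  1.9] w 31.5 t 3.8 | shift [-5.2 -1.4  4.6] turn 0.0
world x,y,z in tool: [[0.138, 0.99, 0.002], [0.99, -0.138, 0.001], [0.001, 0.002, -1.0]]
```

View pics/w2.png

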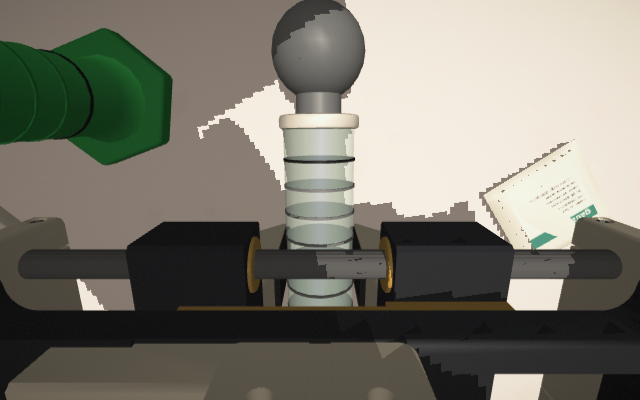

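Call:
{"fn": "drive_tool", "kwargs": {"increments": [[[4,0,0],0],[[8,0,0],0],[[12,0,0],0],[[16,2,0],0],[[20,6,0],0],[[20,10,0],0],[[20,14,0],0],[[20,18,0],0],[[20,21,0],0],[[20,24,0],0]]}}

```text
t: 4.85
position: [0.4999, 0.2863, 0.0326]
tcp_rot: [0.0, 0.755, 0.656, 0.001]
contact_force: [-2.3, 0.9, 2.6]
grip_width: 0.349
```

Call:
{"fn": "drive_tool", "kwargs": {"increments": [[[0,1,0],0],[[0,2,0],0],[[0,2,0],0]]}}

```text
t: 5.15
position: [0.5021, 0.2859, 0.0326]
tcp_rot: [0.001, 0.755, 0.656, 0.001]
contact_force: [-1.5, -0.8, 0.8]
grip_width: 0.343
```

```bash
python3 -c "
from h import *
inc(.471,.265,.028,82)
o=sensors.get_obs();p=viewer.read_camera('wrist');save(p,'w3.png');q=viewer.read_camera('top');save(q,'t3.png',(180,120,340,300),3)"
```

```text
TCP [0.5021 0.2859 0.0326] jaw 82.0 tilt [ 0.003  0.001 -1.   ] F [-1.5 -0.8  0.8] w 31.5 t 5.2 | shift [-25.  -27.9   4.5] turn 0.0
```

View pics/t3.png

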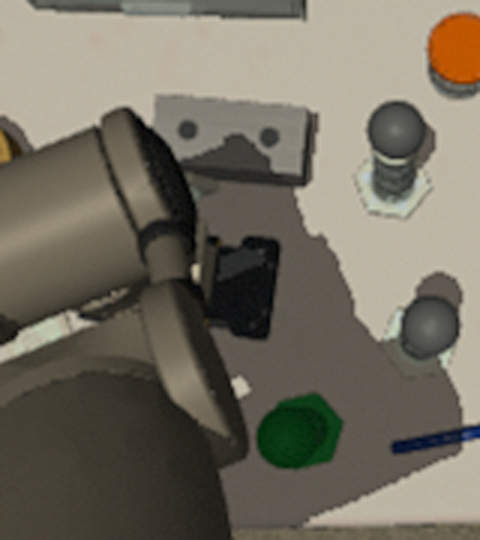

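Call:
{"fn": "drive_tool", "kwargs": {"increments": [[[0,2,0],0],[[0,4,0],0],[[0,4,0],0]]}}

```text
t: 5.55
position: [0.5048, 0.2855, 0.0325]
tcp_rot: [-0.0, 0.755, 0.656, 0.0]
contact_force: [-6.4, 1.4, 4.1]
grip_width: 0.345
```

Call:
{"fn": "drive_tool", "kwargs": {"increments": [[[0,2,0],0],[[0,4,0],0],[[0,4,0],0]]}}

```text
t: 5.85
position: [0.5058, 0.2851, 0.0321]
tcp_rot: [-0.002, 0.755, 0.656, -0.003]
contact_force: [-11.7, 1.9, 6.4]
grip_width: 0.346
```

Call:
{"fn": "drive_tool", "kwargs": {"increments": [[[0,0,0],0],[[0,0,0],0],[[0,0,0],0],[[0,-10,-20],0],[[0,-30,-60],0],[[0,-50,-100],0],[[0,-70,-145],0],[[0,-88,-190],0],[[0,-88,-200],0],[[0,-88,-200],0]], "jaw": 0.4}}

```text
t: 6.85
position: [0.4211, 0.2978, 0.2349]
tcp_rot: [-0.001, 0.754, 0.656, 0.0]
contact_force: [1.1, 0.3, -1.6]
grip_width: 0.699
```

```bash
python3 -c "
from h import *
inc(.471,.265,.028,82)
o=sensors.get_obs();p=viewer.read_camera('wrist');save(p,'w4.png')
for r in trace(p,'fallen_grip'):
  m=np.argwhere(r['pixels']);print(r['conf'],r['point'],m.min(0),m.max(0))
q=viewer.read_camera('top');save(q,'t4.png',(180,120,340,300),3)"
```

```text
TCP [0.4211 0.2978 0.2349] jaw 82.0 tilt [-0.002  0.002 -1.   ] F [ 1.1  0.3 -1.6] w 64.3 t 6.8 | shift [-26.   54.4 206.7] turn 0.0
0.86 [321.9, 215.9] [153 299] [305 336]
```

View pics/w4.png

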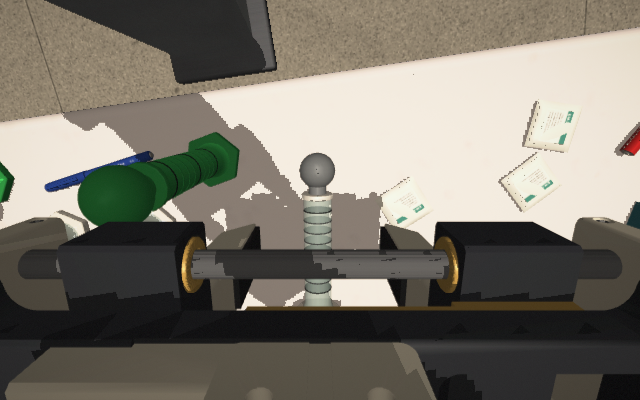

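View pics/t4.png

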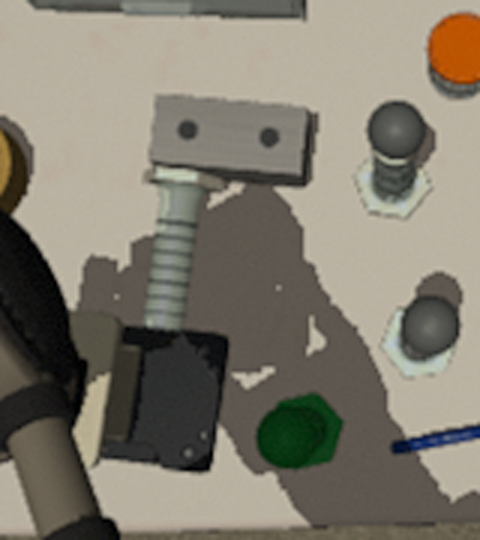

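```bash
python3 -c "
from h import *
o=sensors.get_obs();p=viewer.read_camera('wrist')
b=atz(p,(317.3,170),.02,o);c=atz(p,(317,197),.0225,o);g=atz(p,(117,197),.182,o);print(b,c,g,atz(p,(317,290),.025,o))
e=np.array([.139,.99]);d=np.array([.99,-.139]);r=b[:2]-g[:2];print('rel',r@e,r@d)
q=viewer.read_camera('top'); f=lambda x,y,z:atz(q,(180+x/3,120+y/3),z)
fl,fr=f(150,158,.06),f(305,177,.06);print(fl,fr,f(154,170,0),f(308,186,0),'green',f(288,436,.182))
inc(b[0],b[1],.029,82)
"
```

```text
[0.40801549 0.29587387 0.02      ] [0.43783182 0.29131902 0.0225    ] [0.38257183 0.18010515 0.182     ] [0.55110394 0.27520504 0.025     ]
rel 0.11814770766749264 0.009097365479736672
[0.5976906  0.29113654 0.06      ] [0.5804497  0.17100855 0.06      ] [0.60111159 0.29987857 0.        ] [0.58522227 0.17222787 0.        ] green [0.38566569 0.17609296 0.182     ]
TCP [0.4199 0.2968 0.2308] jaw 82.0 tilt [-0.01  -0.002 -1.   ] F [-1.7  0.1 -0.1] w 64.4 t 7.1 | shift [ -1.9  -9.7 201.9] turn -0.0
```

Call:
{"fn": "drive_tool", "kwargs": {"increments": [[[6,-10,40],0],[[6,-10,85],0],[[6,-10,125],0],[[6,-10,155],0],[[6,-10,180],0],[[6,-10,195],0],[[6,-10,202],0],[[6,-10,205],0],[[6,-10,205],0]]}}

```text
t: 8.0
position: [0.4085, 0.3034, 0.0258]
tcp_rot: [-0.003, 0.755, 0.656, -0.005]
contact_force: [0.6, -0.2, -0.7]
grip_width: 0.7
```

```bash
python3 -c "
from h import *
inc(.408,.296,.026,82)
o=sensors.get_obs();p=viewer.read_camera('wrist');save(p,'w5.png')"
```

```text
TCP [0.4085 0.3034 0.0258] jaw 82.0 tilt [-0.011 -0.003 -1.   ] F [ 0.6 -0.2 -0.7] w 64.4 t 8.0 | shift [-7.4  0.6 -0.2] turn -0.0
```

View pics/w5.png

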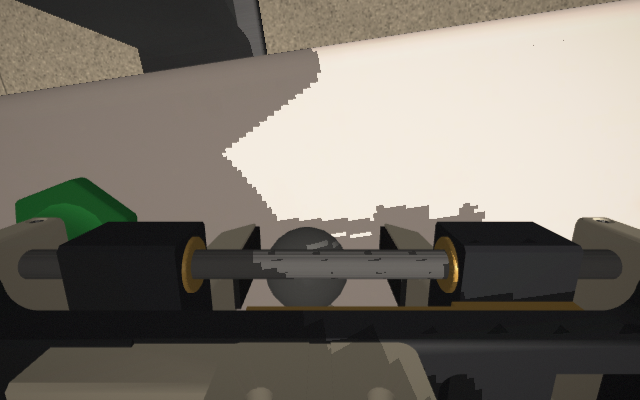

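Call:
{"fn": "drive_tool", "kwargs": {"increments": [[[0,0,0],0],[[0,0,0],0],[[0,0,0],0],[[0,0,0],0],[[0,0,0],0]], "jaw": -1, "grip_force": 12}}

```text
t: 8.55
position: [0.4086, 0.3036, 0.026]
tcp_rot: [-0.003, 0.755, 0.656, -0.005]
contact_force: [-2.1, -0.1, 1.0]
grip_width: 0.422
```

```bash
python3 -c "
from h import *
inc(.408,.296,.026,82)
o=sensors.get_obs();p=viewer.read_camera('wrist');save(p,'w6.png')
print(proj(p,o['position']+[0,0,-.006],o))"
```

```text
TCP [0.4086 0.3036 0.026 ] jaw 82.0 tilt [-0.01  -0.002 -1.   ] F [-2.1 -0.1  1. ] w 38.8 t 8.6 | shift [-7.7  0.4 -0. ] turn -0.0
[[318.01570986 260.64425156]]
```

View pics/w6.png

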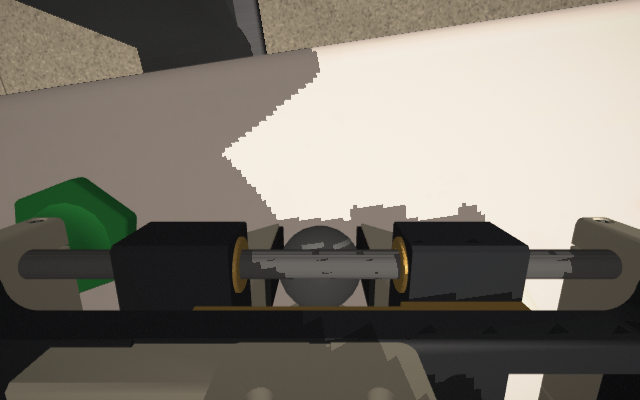

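Call:
{"fn": "drive_tool", "kwargs": {"increments": [[[0,-1,-4],0],[[0,-1,-8],0],[[0,-2,-16],0],[[0,-2,-24],0],[[0,-2.5,-32],0],[[0,-2.5,-39],0],[[0,-2,-47],0],[[0,-1.5,-54],0],[[0,-0.5,-61],0],[[-0.5,1,-68.5],0]]}}

```text
t: 9.6
position: [0.4103, 0.3031, 0.095]
tcp_rot: [-0.003, 0.755, 0.656, -0.005]
contact_force: [0.5, 0.7, -0.9]
grip_width: 0.427
```

```bash
python3 -c "
from h import *
inc(.408,.296,.026,82)
q=viewer.read_camera('top');save(q,'t7.png',(180,120,340,300),3)
q=viewer.read_camera('scene');save(q,'s7.png',(240,130,400,250),4)
p=viewer.read_camera('wrist');save(p,'w7.png')"
```

```text
TCP [0.4103 0.3031 0.095 ] jaw 82.0 tilt [-0.011 -0.002 -1.   ] F [ 0.5  0.7 -0.9] w 39.3 t 9.6 | shift [-7.1 -0.6 69. ] turn -0.0
```

View pics/t7.png

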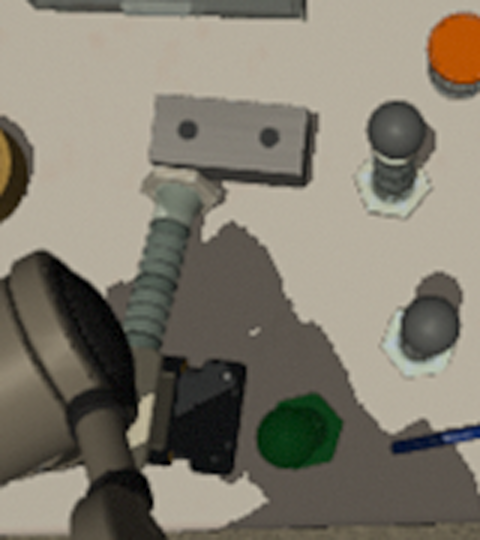

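View pics/w7.png

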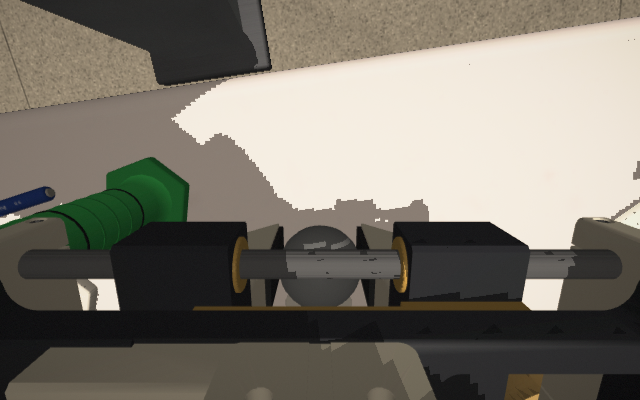

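Call:
{"fn": "drive_tool", "kwargs": {"increments": [[[0,2,-7],0],[[-0.3,4,-13.7],0],[[-0.4,6.5,-20],0],[[-0.6,9.5,-26.6],0],[[-0.8,12.5,-32.8],0],[[-1,16,-38.7],0],[[-1.2,19.5,-44.5],0],[[-1.4,23.5,-49.8],0],[[-1.6,28,-55],0],[[-1.8,32.5,-59.9],0]]}}

```text
t: 10.75
position: [0.4432, 0.2969, 0.1549]
tcp_rot: [-0.003, 0.755, 0.656, -0.004]
contact_force: [-0.8, 0.7, -1.0]
grip_width: 0.433
```

```bash
python3 -c "
from h import *
inc(.408,.296,.026,82)
q=viewer.read_camera('top');save(q,'t8.png',(180,120,340,300),3)"
```

```text
TCP [0.4432 0.2969 0.1549] jaw 82.0 tilt [-0.01  -0.002 -1.   ] F [-0.8  0.7 -1. ] w 39.8 t 10.8 | shift [ -5.4 -33.5 129.3] turn -0.0
```

View pics/t8.png

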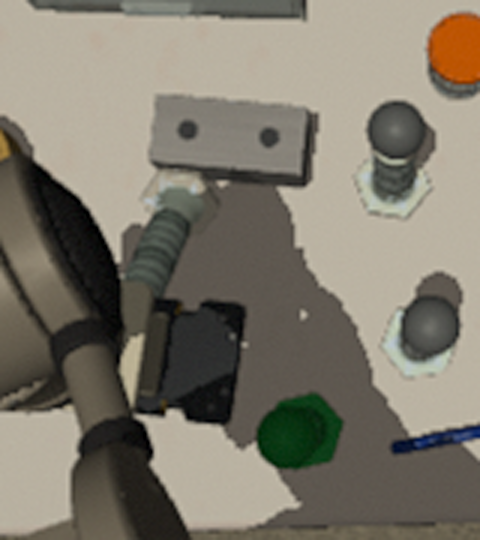

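Call:
{"fn": "drive_tool", "kwargs": {"increments": [[[-0.3,5.5,-4.6],0],[[-0.6,10.5,-8.9],0],[[-0.9,16,-12.9],0],[[-1.1,21.5,-16.6],0],[[-1.4,27.5,-20],0],[[-1.7,33.5,-23.1],0],[[-2,40,-25.8],0],[[-2.3,46.5,-28.3],0],[[-2.6,53.5,-30.3],0],[[-3,60,-32.1],0]]}}

```text
t: 11.8
position: [0.5043, 0.2856, 0.1876]
tcp_rot: [-0.002, 0.755, 0.656, -0.003]
contact_force: [-0.6, 0.0, -1.5]
grip_width: 0.428
```

```bash
python3 -c "
from h import *
inc(.408,.296,.026,82)
q=viewer.read_camera('top');save(q,'t9.png',(180,120,340,300),3)
f=lambda x,y,z:atz(q,(180+x/3,120+y/3),z)
print(f(155,172,0),f(308,186,0))
q=viewer.read_camera('scene');save(q,'s9.png',(220,100,400,240),4)"
```

```text
TCP [0.5043 0.2856 0.1876] jaw 81.9 tilt [-0.008 -0.001 -1.   ] F [-0.6  0.  -1.5] w 39.4 t 11.8 | shift [ -2.9 -95.6 162.3] turn -0.1
[0.59939808 0.29903227 0.        ] [0.58522227 0.17222787 0.        ]
```

View pics/t9.png

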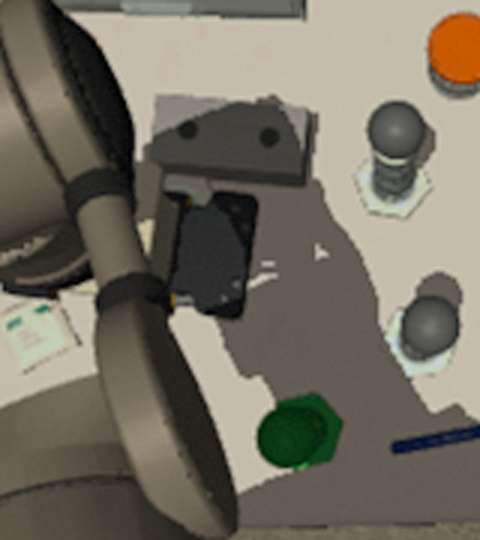

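View pics/s9.png

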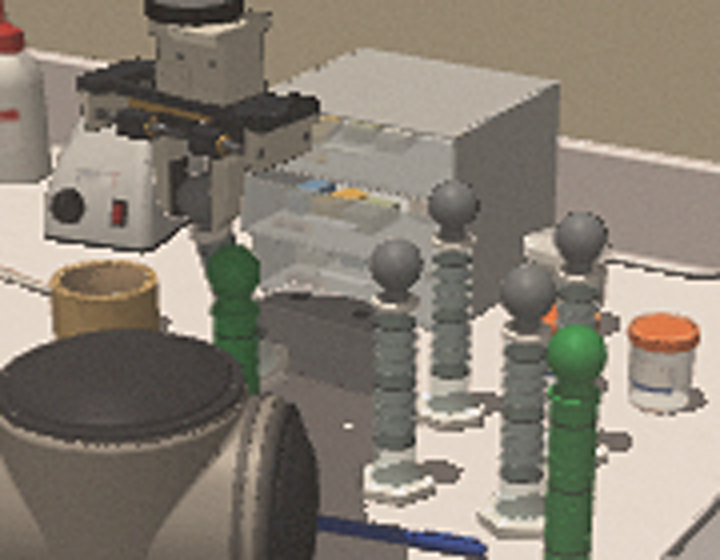

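Call:
{"fn": "drive_tool", "kwargs": {"increments": [[[-0.3,6,-1],0],[[-0.6,12,-1.9],0],[[-1,18,-2.6],0],[[-1.3,24,-3],0],[[-1.6,30,-3],0],[[-2,36,-2.8],0],[[-2.3,42,-2.3],0],[[-2.6,47,-1.6],0],[[-2.7,50,-1],0],[[-2.8,52,-1],0]]}}

```text
t: 12.9
position: [0.5572, 0.2753, 0.1892]
tcp_rot: [-0.001, 0.755, 0.655, -0.002]
contact_force: [0.6, 0.7, 6.0]
grip_width: 0.427
```

```bash
python3 -c "
from h import *
inc(.408,.296,.026,82)
q=viewer.read_camera('top');save(q,'t10.png',(180,90,340,250),3)
p=viewer.read_camera('wrist');save(p,'w10.png')"
```

```text
TCP [0.5572 0.2753 0.1892] jaw 81.9 tilt [-0.004 -0.    -1.   ] F [0.6 0.7 6. ] w 39.3 t 12.9 | shift [  -0.4 -149.9  163.8] turn -0.1
```

View pics/t10.png

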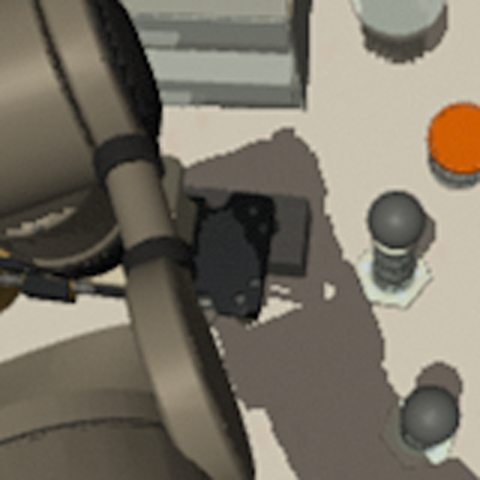

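View pics/w10.png

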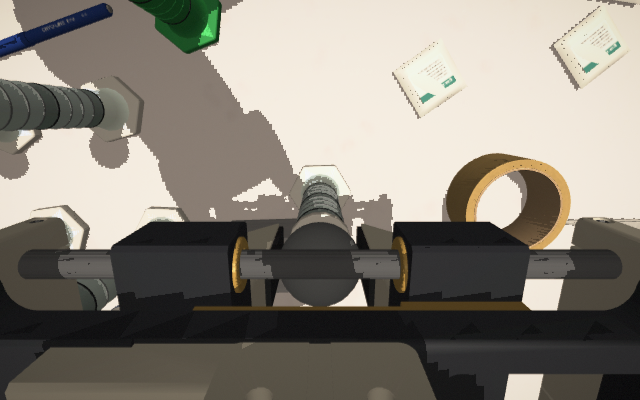

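```bash
python3 -c "
from h import *
o=sensors.get_obs();p=viewer.read_camera('wrist');x=o['position']
d=np.array([.99,-.139,0]);e=np.array([.139,.99,0])
for k in [-.028,0,.028]:
  for l in [-.0323,-.016,.016,.0323]:
    print(k,l,np.round(proj(p,[*(x+k*d+l*e)[:2],.008],o)))
save(p,'w10c.png',(240,130,400,330),4)
"
```

```text
-0.028 -0.0323 [[287. 158.]]
-0.028 -0.016 [[303. 158.]]
-0.028 0.016 [[335. 158.]]
-0.028 0.0323 [[351. 158.]]
0 -0.0323 [[288. 185.]]
0 -0.016 [[303. 185.]]
0 0.016 [[335. 185.]]
0 0.0323 [[351. 185.]]
0.028 -0.0323 [[288. 211.]]
0.028 -0.016 [[304. 211.]]
0.028 0.016 [[334. 211.]]
0.028 0.0323 [[350. 211.]]
```

View pics/w10c.png

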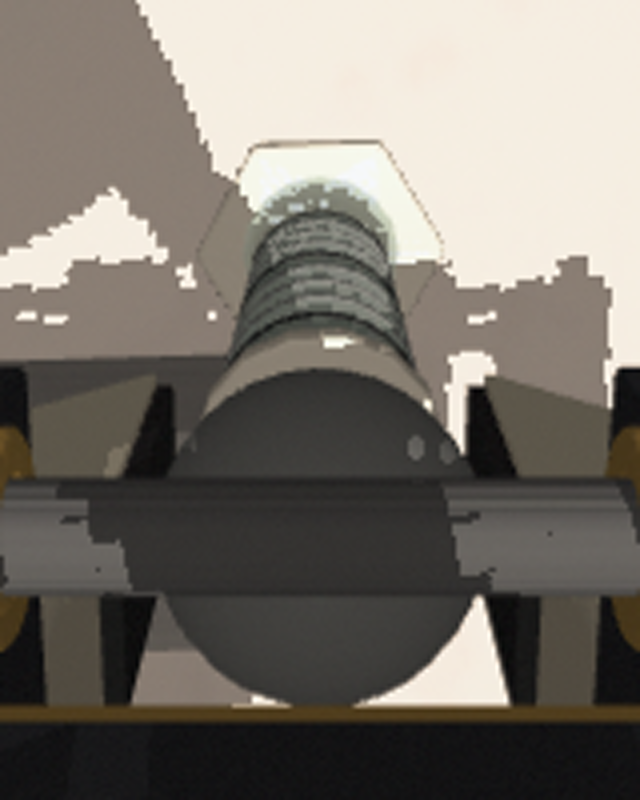

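Call:
{"fn": "drive_tool", "kwargs": {"increments": [[[0,2,0],0],[[0,4,0],0],[[0,6,0],0],[[0,6.5,0],0],[[0,6.5,0],0]]}}

```text
t: 13.55
position: [0.5634, 0.2742, 0.1885]
tcp_rot: [-0.001, 0.755, 0.655, -0.002]
contact_force: [0.0, 0.5, -2.6]
grip_width: 0.431
```

Call:
{"fn": "drive_tool", "kwargs": {"increments": [[[0,0,0],0],[[0,0,0],0],[[0,0,0],0],[[0,0,0],0],[[0,0,0],0]], "jaw": 0.05}}

```text
t: 14.05
position: [0.5635, 0.2743, 0.1887]
tcp_rot: [-0.001, 0.755, 0.655, -0.002]
contact_force: [0.3, -0.3, 0.3]
grip_width: 0.526
```

```bash
python3 -c "
from h import *
inc(.408,.296,.026,82)
p=viewer.read_camera('wrist');save(p,'w11c.png',(240,130,400,330),3)
"
```

```text
TCP [0.5635 0.2743 0.1887] jaw 81.9 tilt [-0.005 -0.    -1.   ] F [ 0.3 -0.3  0.3] w 48.4 t 14.1 | shift [  -0.2 -156.2  163.4] turn -0.1
```

View pics/w11c.png

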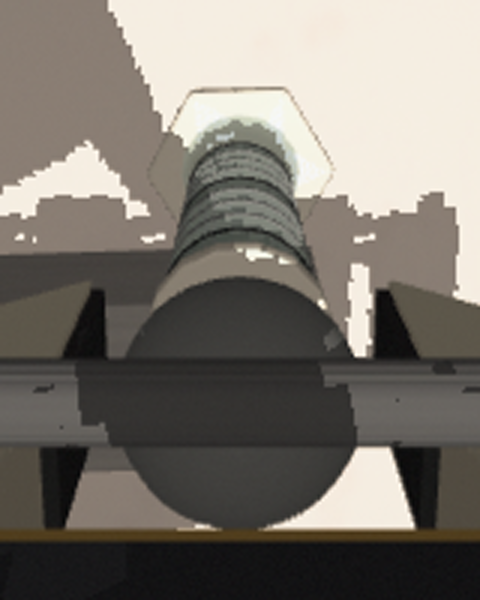

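Call:
{"fn": "drive_tool", "kwargs": {"increments": [[[0,0,0],0],[[0,0,0],0],[[0,0,0],0],[[0,0,0],0],[[0,-1,-2],0],[[0,-3,-6],0],[[0,-6,-12],0],[[0,-8,-18],0],[[0,-10,-25],0],[[0,-10,-26],0]], "jaw": -1, "grip_force": 25}}

```text
t: 15.1
position: [0.5539, 0.276, 0.2162]
tcp_rot: [-0.001, 0.755, 0.655, -0.001]
contact_force: [0.1, -0.1, -2.6]
grip_width: 0.421
```

```bash
cat >> h.py <<'E'
def path(wps,step=14,ang=None):
    o=sensors.get_obs(); Rm=quat(o['tcp_rot']).as_matrix(); p0=o['position']
    a0=np.degrees(np.arctan2(Rm[1,0],Rm[0,0])); t=0 if ang is None else -((ang-a0+90)%180-90)
    pts=[];c=p0.copy()
    for w in wps:
        w=np.array(w);n=max(1,int(np.ceil(np.linalg.norm(w-c)*1000/step)))
        pts+= [c+(w-c)*k/n for k in range(1,n+1)]; c=w
    N=len(pts)
    for i in range(0,N,10):
        print('call',i//10, [[list(map(float,np.round(Rm.T@(q-p0)*1000,1))),round(t*(i+j+1)/N,1)] for j,q in enumerate(pts[i:i+10])], '(all from the pose now)')
E
python3 -c "
from h import *
inc(.525,.2,.214,90)
p=viewer.read_camera('wrist');save(p,'w12.png')
path([(.525,.2,.2145)],12,90)
"
```

```text
TCP [0.5539 0.276  0.2162] jaw 81.9 tilt [-0.003  0.    -1.   ] F [ 0.1 -0.1 -2.6] w 38.8 t 15.1 | shift [-79.3 -17.9   2.3] turn -8.1
call 0 [[[-11.3, -2.6, 0.2], np.float64(-1.2)], [[-22.6, -5.1, 0.4], np.float64(-2.3)], [[-33.9, -7.7, 0.6], np.float64(-3.5)], [[-45.2, -10.2, 0.8], np.float64(-4.6)], [[-56.6, -12.8, 1.0], np.float64(-5.8)], [[-67.9, -15.4, 1.2], np.float64(-6.9)], [[-79.2, -17.9, 1.4], np.float64(-8.1)]] (all from the pose now)
```

View pics/w12.png

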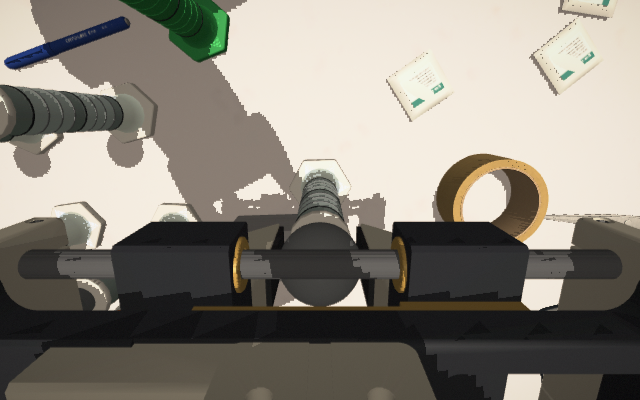

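Held and upright, lifted 27 mm. Next I move it into the corridor.

Call:
{"fn": "drive_tool", "kwargs": {"increments": [[[-6,-2,0],-1],[[-16,-4,0],-2],[[-28,-7,0],-3],[[-40,-10,0],-4.5],[[-52,-12,0],-6],[[-64,-15,0],-7],[[-74,-17,0],-8],[[-79,-18,0],-8],[[-79,-18,0],-8]]}}

```text
t: 16.05
position: [0.5248, 0.1995, 0.2158]
tcp_rot: [-0.001, 0.708, 0.706, -0.001]
contact_force: [-0.3, 0.3, -2.8]
grip_width: 0.421
```

```bash
python3 -c "
from h import *
q=viewer.read_camera('top');save(q,'t13.png',(200,120,500,300),2.6)
inc(.521,.093,.2155,90);inc(.511,-.018,.2155,90);inc(.505,-.09,.2155,90)
"
```

```text
TCP [0.525  0.2    0.2159] jaw 89.9 tilt [-0.003  0.    -1.   ] F [-0.2  0.5 -2.3] w 38.5 t 16.1 | shift [-107.    -3.7    0.3] turn -0.1
TCP [0.525  0.2    0.2159] jaw 89.9 tilt [-0.003  0.    -1.   ] F [-0.2  0.5 -2.3] w 38.5 t 16.1 | shift [-218.1  -13.4    0.3] turn -0.1
TCP [0.525  0.2    0.2159] jaw 89.9 tilt [-0.003  0.    -1.   ] F [-0.2  0.5 -2.3] w 38.5 t 16.1 | shift [-290.1  -19.3    0.3] turn -0.1
```

View pics/t13.png

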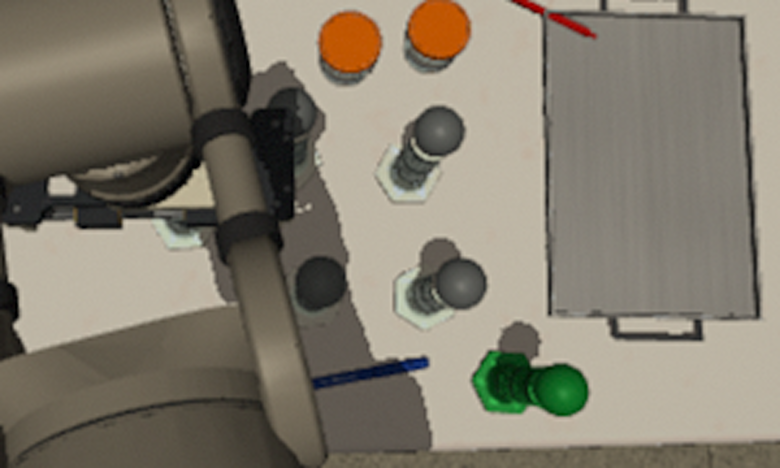

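```bash
python3 -c "
from h import *
q=viewer.read_camera('top')
f=lambda x,y,z:np.round(atz(q,(200+x/2.6,120+y/2.6),z)[:2],3)
for n,b,t in [('A',(291,112),(289,163)),('B',(438,130),(408,174)),('C',(321,283),(311,298)),('D',(461,284),(423,297))]:
  print(n,f(*b,.182),f(*t,.01))
"
```

```text
A [0.587 0.102] [0.58  0.101]
B [ 0.571 -0.012] [ 0.567 -0.012]
C [0.454 0.083] [0.452 0.084]
D [ 0.451 -0.024] [ 0.45  -0.021]
```

Call:
{"fn": "drive_tool", "kwargs": {"increments": [[[-6,0,0],0],[[-18,-1,0],0],[[-32,-2,0],0],[[-47,-3,0],0],[[-62,-4,0],0],[[-77,-5,0],0],[[-92,-5.5,0],0],[[-107,-6,0],0],[[-122,-7,0],0],[[-137,-8,0],0]]}}

```text
t: 17.15
position: [0.5167, 0.062, 0.2159]
tcp_rot: [-0.001, 0.708, 0.706, -0.001]
contact_force: [0.4, 0.1, -1.4]
grip_width: 0.42
```

Call:
{"fn": "drive_tool", "kwargs": {"increments": [[[-15,-1,0],0],[[-30,-2.5,0],0],[[-45,-4,0],0],[[-60,-5.5,0],0],[[-75,-7,0],0],[[-90,-8,0],0],[[-105,-9,0],0],[[-120,-9,0],0],[[-135,-9,0],0],[[-150,-7,0],0]]}}

```text
t: 18.15
position: [0.5093, -0.0892, 0.2158]
tcp_rot: [-0.001, 0.708, 0.706, -0.001]
contact_force: [0.6, -0.1, -2.4]
grip_width: 0.423
```

```bash
python3 -c "
from h import *
q=viewer.read_camera('top');save(q,'t14.png',(200,120,500,300),2.6)
inc(.632,-.296,.2165,87)
"
```

```text
TCP [ 0.5099 -0.0913  0.2158] jaw 89.8 tilt [-0.002 -0.001 -1.   ] F [ 0.7 -1.7 -1.6] w 38.9 t 18.2 | shift [-204.3  122.7   -0.7] turn 2.8
```

View pics/t14.png

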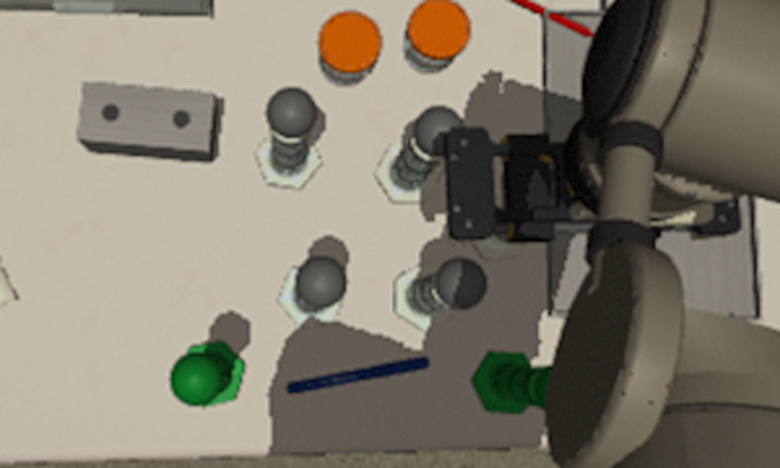

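Call:
{"fn": "drive_tool", "kwargs": {"increments": [[[-8,3,0],0],[[-20,9,0],0],[[-33,17,0],0],[[-45,26,0],0],[[-57,34,0],0.5],[[-69,42,0],0.5],[[-81,50,0],1],[[-93,57,0],1],[[-105,64,0],1],[[-117,71,0],1.5]]}}

```text
t: 19.2
position: [0.5814, -0.2097, 0.2155]
tcp_rot: [-0.0, 0.717, 0.697, -0.001]
contact_force: [0.2, -0.1, -1.0]
grip_width: 0.416
```

Call:
{"fn": "drive_tool", "kwargs": {"increments": [[[-12,7,0],0.5],[[-24,14,0],1],[[-36,21,0],1],[[-48,28,0],1],[[-60,36,0],1.5],[[-72,43,0],1.5],[[-80,48,0],1.5],[[-86,51,0],1.5],[[-86,51,0],1.5],[[-86,51,0],1.5]]}}

```text
t: 20.2
position: [0.6298, -0.2969, 0.2153]
tcp_rot: [-0.001, 0.726, 0.687, -0.001]
contact_force: [-0.4, 0.9, -2.8]
grip_width: 0.422
```

```bash
python3 -c "
from h import *
inc(.632,-.296,.193,87)
q=viewer.read_camera('top');save(q,'t15.png',(340,90,560,290),2.6)
q=viewer.read_camera('scene');save(q,'s15.png',(300,100,540,280),3)
q=viewer.read_camera('wrist');save(q,'w15.png')
"
```

```text
TCP [ 0.6298 -0.2969  0.2153] jaw 86.8 tilt [-0.003 -0.001 -1.   ] F [-0.4  0.9 -2.8] w 38.8 t 20.2 | shift [ 1.1  2.2 22.3] turn -0.2
```

View pics/s15.png

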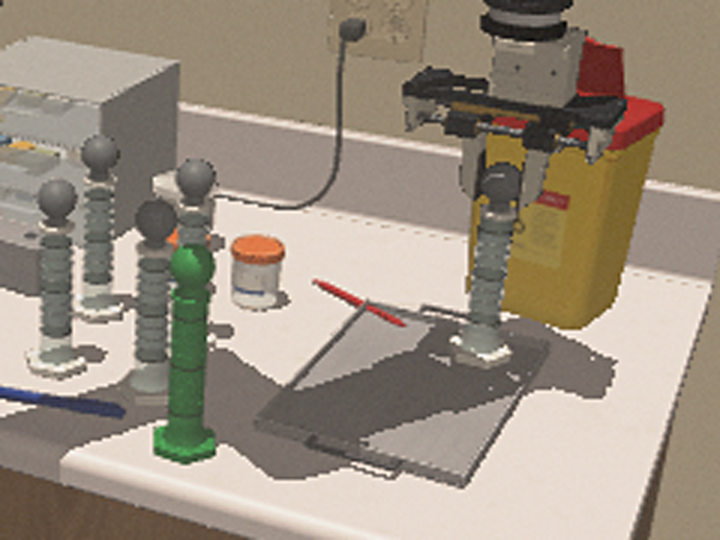

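View pics/w15.png

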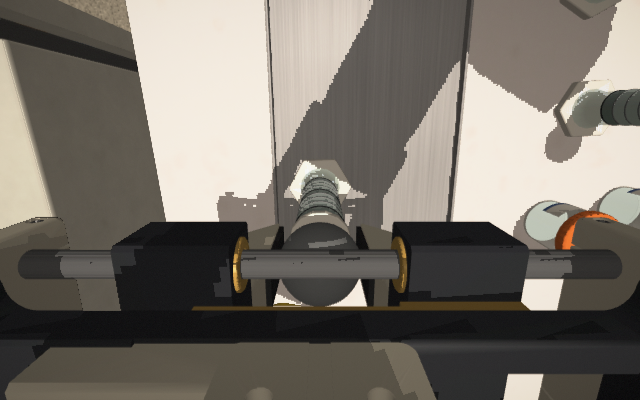

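```bash
python3 -c "
from h import *
o=sensors.get_obs();p=viewer.read_camera('wrist')
for a in [(271,90),(275,150),(461,100),(455,160)]: print(a,atz(p,a,.014,o))
for a in [(290,182),(350,182)]: print(a,atz(p,a,.033,o))
q=viewer.read_camera('top')
for a in [(443,97),(487,103),(468,5),(540,30)]: print(a,atz(q,a,0),atz(q,a,.25))
"
```

```text
(271, 90) [ 0.53363962 -0.34022285  0.014     ]
(275, 150) [ 0.59409142 -0.34157463  0.014     ]
(461, 100) [ 0.55391961 -0.14765123  0.014     ]
(455, 160) [ 0.6151294  -0.15065698  0.014     ]
(290, 182) [ 0.62568905 -0.32629849  0.033     ]
(350, 182) [ 0.62902445 -0.26488789  0.033     ]
(443, 97) [ 0.8053509  -0.25082231  0.        ] [ 0.69469868 -0.14841531  0.25      ]
(487, 103) [ 0.78736282 -0.36667826  0.        ] [ 0.68168152 -0.23225501  0.25      ]
(468, 5) [ 1.07222087 -0.3415462   0.        ] [ 0.88782036 -0.21406808  0.25      ]
(540, 30) [ 0.99623052 -0.53462104  0.        ] [ 0.83282959 -0.35378757  0.25      ]
```

Call:
{"fn": "drive_tool", "kwargs": {"increments": [[[0,0,5],0],[[0,0,10],0],[[0,0,14],0],[[0,0,17],0],[[0,0,19],0],[[0,0,20.5],0],[[0,0,21.5],0],[[0,0,22.5],0],[[0,0,22.5],0]]}}

```text
t: 21.35
position: [0.6298, -0.2967, 0.1932]
tcp_rot: [-0.0, 0.726, 0.687, -0.001]
contact_force: [-0.2, 0.5, -2.0]
grip_width: 0.425
```

```bash
python3 -c "
from h import *
inc(.632,-.296,.193,87)"
```

```text
TCP [ 0.6298 -0.2967  0.1932] jaw 86.9 tilt [-0.002 -0.001 -1.   ] F [-0.2  0.5 -2. ] w 39.1 t 21.4 | shift [0.9 2.2 0.2] turn -0.1
```

Call:
{"fn": "drive_tool", "kwargs": {"increments": [[[0,0,1],0],[[0,0,1],0],[[0,0,1],0]]}}

```text
t: 21.65
position: [0.63, -0.2969, 0.1927]
tcp_rot: [0.0, 0.726, 0.687, -0.001]
contact_force: [0.9, -0.8, 1.2]
grip_width: 0.419
```

Call:
{"fn": "drive_tool", "kwargs": {"increments": [[[0,0,1],0],[[0,0,1],0],[[0,0,1],0]]}}

```text
t: 21.95
position: [0.6303, -0.2969, 0.1926]
tcp_rot: [0.001, 0.726, 0.687, -0.001]
contact_force: [-0.3, 0.5, 5.3]
grip_width: 0.425
```

Call:
{"fn": "drive_tool", "kwargs": {"increments": [[[0,0,-0.5],0],[[0,0,-0.5],0],[[0,0,-0.5],0],[[0,0,-0.5],0],[[0,0,-0.5],0],[[0,0,-10],0],[[0,0,-25],0],[[0,0,-45],0],[[0,0,-60],0],[[0,0,-60],0]], "jaw": 0.3}}

```text
t: 22.95
position: [0.6312, -0.2973, 0.2562]
tcp_rot: [0.004, 0.726, 0.687, -0.0]
contact_force: [-0.7, -0.6, 0.1]
grip_width: 0.653
```

```bash
python3 -c "
from h import *
inc(.569,-.013,.25,90)
q=viewer.read_camera('scene');save(q,'s16.png',(240,100,540,280),2.6)
"
```

```text
TCP [ 0.6312 -0.2973  0.2562] jaw 86.9 tilt [ 0.005 -0.005 -1.   ] F [-0.7 -0.6  0.1] w 60.1 t 22.9 | shift [280.5 -77.7   4.3] turn -3.1
```

View pics/s16.png

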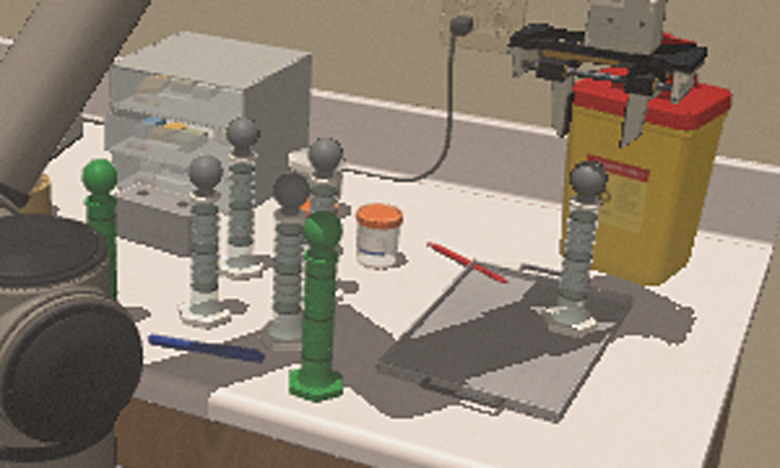

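Call:
{"fn": "drive_tool", "kwargs": {"increments": [[[20,-6,0],0],[[50,-14,0],-0.5],[[85,-24,0],-1],[[120,-34,0],-1],[[155,-43,0],-2],[[190,-53,0],-2],[[225,-63,0],-3],[[255,-71,0],-3],[[275,-77,0],-3],[[281,-78,0],-3]]}}

```text
t: 24.0
position: [0.5673, -0.0101, 0.2523]
tcp_rot: [0.002, 0.707, 0.707, -0.001]
contact_force: [-0.6, -0.7, -0.0]
grip_width: 0.648
```

```bash
cat >> h.py <<'E'
def overhead(name,guess):
    o=sensors.get_obs();p=viewer.read_camera('wrist');save(p,name)
    print('expect ball px',np.round(proj(p,[guess],o)), 'grasp pt at .182 px',np.round(proj(p,[[o['position'][0],o['position'][1],.182]],o),1))
    return o,p
E
python3 -c "
from h import *
inc(.569,-.013,.189,90)
overhead('w17.png',[.570,-.013,.182])
"
```

```text
TCP [ 0.5673 -0.0101  0.2523] jaw 90.0 tilt [ 0.001 -0.003 -1.   ] F [-0.6 -0.7 -0. ] w 59.6 t 24.0 | shift [-2.7  1.6 63.3] turn -0.0
expect ball px [[314. 222.]] grasp pt at .182 px [[318.7 218.2]]
```

View pics/w17.png

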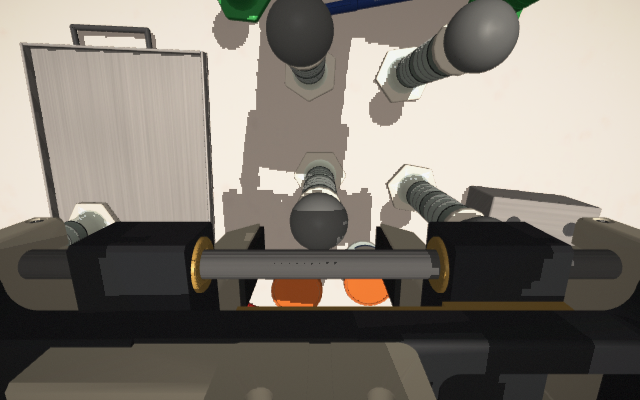

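Call:
{"fn": "drive_tool", "kwargs": {"increments": [[[0,2,10],0],[[0,2,25],0],[[0,2,40],0],[[0,2,52],0],[[0,2,60],0],[[0,2,63],0],[[0,2,63],0]]}}

```text
t: 24.75
position: [0.5698, -0.011, 0.189]
tcp_rot: [0.002, 0.707, 0.707, -0.001]
contact_force: [0.2, -0.3, 1.1]
grip_width: 0.651
```

Call:
{"fn": "drive_tool", "kwargs": {"increments": [[[0,0,0],0],[[0,0,0],0],[[0,0,0],0],[[0,0,0],0],[[0,0,0],0]], "jaw": -1, "grip_force": 25}}

```text
t: 25.25
position: [0.57, -0.011, 0.1895]
tcp_rot: [0.002, 0.707, 0.707, -0.001]
contact_force: [0.4, -0.3, 2.0]
grip_width: 0.419
```

```bash
python3 -c "
from h import *
inc(.637,-.200,.215,87);inc(.51,-.09,.215)
overhead('w18.png',[.570,-.013,.182])
"
```

```text
TCP [ 0.57   -0.011   0.1895] jaw 90.0 tilt [ 0.002 -0.004 -1.   ] F [ 0.4 -0.3  2. ] w 38.6 t 25.2 | shift [-189.    67.2  -24.7] turn 3.0
TCP [ 0.57   -0.011   0.1895] jaw 90.0 tilt [ 0.002 -0.004 -1.   ] F [ 0.4 -0.3  2. ] w 38.6 t 25.2 | shift [-79.1 -59.9 -25.3] turn 0
expect ball px [[314. 259.]] grasp pt at .182 px [[317.8 258.9]]
```

View pics/w18.png

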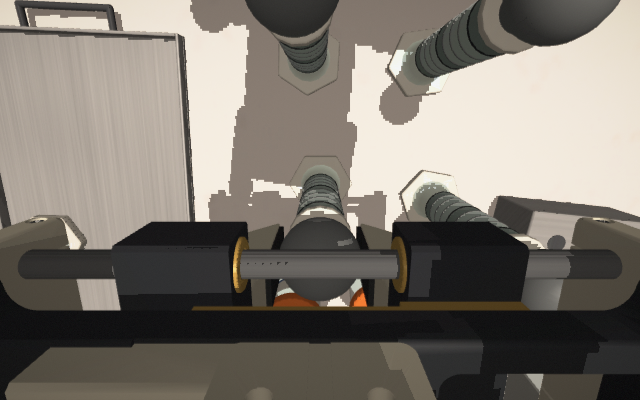

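Call:
{"fn": "drive_tool", "kwargs": {"increments": [[[0,0,-3],0],[[0,0,-9],0],[[0,0,-17],0],[[0,0,-24],0],[[-6,2,-26],0],[[-18,6,-26],0.5],[[-32,11,-26],0.5],[[-47,17,-26],1],[[-62,22,-26],1],[[-77,27,-26],1]]}}

```text
t: 26.3
position: [0.5973, -0.0898, 0.2155]
tcp_rot: [0.002, 0.714, 0.7, -0.001]
contact_force: [0.4, -0.4, -2.4]
grip_width: 0.419
```

Call:
{"fn": "drive_tool", "kwargs": {"increments": [[[-14,5,0],0.5],[[-28,10,0],1],[[-42,15,0],1],[[-56,20,0],1.5],[[-70,25,0],1.5],[[-84,30,0],2],[[-97,35,0],2],[[-106,38,0],2],[[-112,40,0],2],[[-112,40,0],2]]}}

```text
t: 27.3
position: [0.6353, -0.2032, 0.2157]
tcp_rot: [0.002, 0.726, 0.688, -0.001]
contact_force: [-0.6, 0.5, -2.3]
grip_width: 0.418
```

```bash
python3 -c "
from h import *
inc(.637,-.2,.193,87)
overhead('w19.png',[.637,-.2,.182])
q=viewer.read_camera('scene');save(q,'s19.png',(240,100,540,280),2.6)
"
```

```text
TCP [ 0.6353 -0.2032  0.2157] jaw 86.9 tilt [ 0.001 -0.004 -1.   ] F [-0.6  0.5 -2.3] w 38.5 t 27.3 | shift [ 3.4  1.5 22.7] turn -0.1
expect ball px [[324. 241.]] grasp pt at .182 px [[318.3 238.5]]
```

View pics/w19.png

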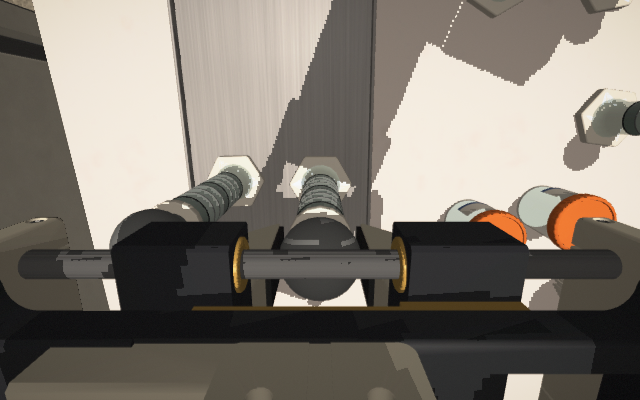

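View pics/s19.png

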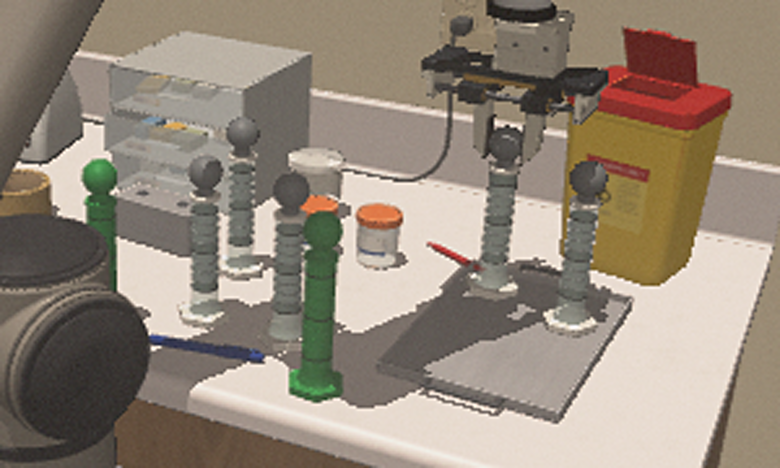

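Call:
{"fn": "drive_tool", "kwargs": {"increments": [[[1,1,5],0],[[1,1,10],0],[[1,1,14],0],[[1,1,17],0],[[1,1,19],0],[[1,1,20.5],0],[[1,1,21.5],0],[[1,1,22.5],0],[[1,1,23],0],[[1,1,23],0]]}}

```text
t: 28.4
position: [0.6364, -0.2013, 0.1936]
tcp_rot: [0.002, 0.726, 0.688, -0.0]
contact_force: [-1.3, 2.0, 1.6]
grip_width: 0.421
```

Call:
{"fn": "drive_tool", "kwargs": {"increments": [[[0,0,1],0],[[0,0,1],0],[[0,0,1],0]]}}

```text
t: 28.7
position: [0.6367, -0.2015, 0.1936]
tcp_rot: [0.003, 0.726, 0.688, -0.0]
contact_force: [-1.1, -0.4, 5.3]
grip_width: 0.426
```

Call:
{"fn": "drive_tool", "kwargs": {"increments": [[[0,0,-0.5],0],[[0,0,-0.5],0],[[0,0,-0.5],0],[[0,0,-0.5],0],[[0,0,-0.5],0],[[0,0,-10],0],[[0,0,-25],0],[[0,0,-45],0],[[0,0,-60],0],[[0,0,-60],0]], "jaw": 0.3}}

```text
t: 29.7
position: [0.6375, -0.2016, 0.257]
tcp_rot: [0.006, 0.726, 0.688, 0.001]
contact_force: [0.2, -0.1, 0.0]
grip_width: 0.645
```

```bash
python3 -c "
from h import *
inc(.451,-.022,.25,90)
q=viewer.read_camera('scene');save(q,'s20.png',(240,100,540,280),2.6)
"
```

```text
TCP [ 0.6375 -0.2016  0.257 ] jaw 86.9 tilt [ 0.009 -0.007 -1.   ] F [ 0.2 -0.1  0. ] w 59.4 t 29.7 | shift [ 169.4 -195.9    4.1] turn -3.1
```

View pics/s20.png

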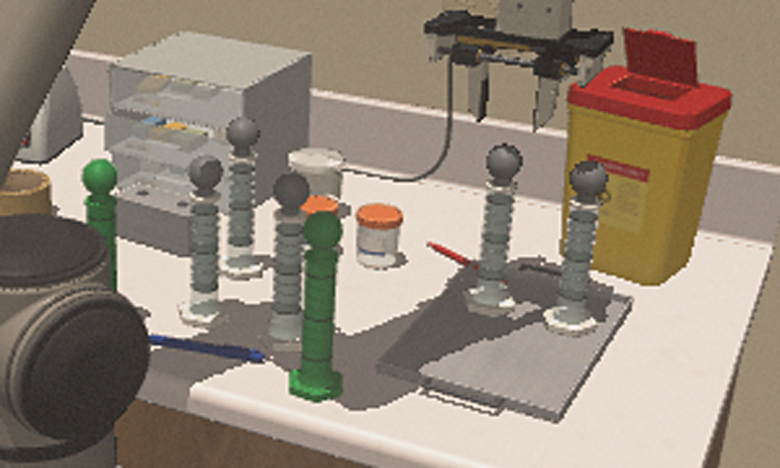

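Call:
{"fn": "drive_tool", "kwargs": {"increments": [[[10,-12,0],0],[[30,-35,0],0],[[52,-60,0],-0.5],[[74,-86,0],-1],[[96,-111,0],-1.5],[[118,-137,0],-2],[[138,-160,0],-2.5],[[155,-180,0],-3],[[166,-192,0],-3],[[169,-196,0],-3]]}}

```text
t: 30.75
position: [0.4493, -0.0212, 0.2527]
tcp_rot: [0.004, 0.707, 0.707, 0.0]
contact_force: [0.4, 0.1, 0.8]
grip_width: 0.646
```

```bash
python3 -c "
from h import *
inc(.451,-.022,.189,90)
overhead('w21.png',[.451,-.022,.182])
"
```

```text
TCP [ 0.4493 -0.0212  0.2527] jaw 90.0 tilt [ 0.006 -0.005 -1.   ] F [0.4 0.1 0.8] w 59.4 t 30.8 | shift [-0.4  1.3 63.7] turn -0.0
expect ball px [[318. 220.]] grasp pt at .182 px [[318.9 217.5]]
```

View pics/w21.png

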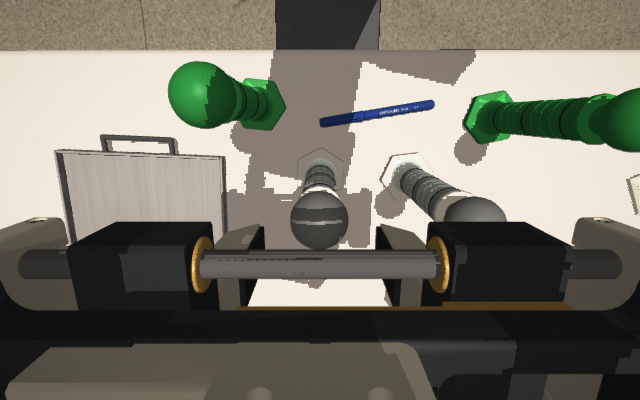

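Ball at about (319,221), so 3 px forward of the grasp point.

Call:
{"fn": "drive_tool", "kwargs": {"increments": [[[0,2,10],0],[[0,2,25],0],[[0,2,40],0],[[0,2,52],0],[[0,2,60],0],[[0,2,63],0],[[0,2,63],0]]}}

```text
t: 31.5
position: [0.4522, -0.0221, 0.1893]
tcp_rot: [0.004, 0.707, 0.707, 0.0]
contact_force: [-0.4, -0.3, -0.1]
grip_width: 0.65
```

Call:
{"fn": "drive_tool", "kwargs": {"increments": [[[0,0,0],0],[[0,0,0],0],[[0,0,0],0],[[0,0,0],0],[[0,0,0],0]], "jaw": -1, "grip_force": 25}}

```text
t: 32.0
position: [0.4524, -0.0221, 0.1897]
tcp_rot: [0.004, 0.707, 0.707, 0.0]
contact_force: [-0.8, 0.3, 2.0]
grip_width: 0.42
```

```bash
python3 -c "
from h import *
inc(.542,-.2915,.215,87)
"
```

```text
TCP [ 0.4524 -0.0221  0.1897] jaw 89.9 tilt [ 0.006 -0.005 -1.   ] F [-0.8  0.3  2. ] w 38.7 t 32.0 | shift [-269.5   90.   -23.3] turn 2.9
```

Call:
{"fn": "drive_tool", "kwargs": {"increments": [[[0,0,-3],0],[[0,0,-9],0],[[0,0,-17],0],[[0,0,-24],0],[[-6,2,-26],0],[[-18,6,-26],0],[[-32,11,-26],0.5],[[-46,15,-26],0.5],[[-60,20,-26],1],[[-74,25,-26],1]]}}

```text
t: 33.0
position: [0.4775, -0.0976, 0.2159]
tcp_rot: [0.004, 0.714, 0.7, 0.0]
contact_force: [0.0, 0.3, -2.1]
grip_width: 0.421
```

Call:
{"fn": "drive_tool", "kwargs": {"increments": [[[-14,5,0],0.2],[[-28,10,0],0.4],[[-42,15,0],0.6],[[-56,20,0],0.8],[[-70,25,0],1],[[-84,30,0],1],[[-98,35,0],1],[[-112,39,0],1],[[-126,44,0],1],[[-140,48,0],1]]}}

```text
t: 34.0
position: [0.5231, -0.2396, 0.2169]
tcp_rot: [0.004, 0.72, 0.694, 0.0]
contact_force: [0.2, 0.3, -2.1]
grip_width: 0.424
```

```bash
python3 -c "
from h import *
inc(.542,-.2915,.215,87)
"
```

```text
TCP [ 0.5231 -0.2396  0.2169] jaw 87.9 tilt [ 0.006 -0.005 -1.   ] F [ 0.2  0.3 -2.1] w 39.0 t 34.0 | shift [-51.1  20.7   2.3] turn 0.9
```

Call:
{"fn": "drive_tool", "kwargs": {"increments": [[[-12,5,0],0.5],[[-24,10,0],0.9],[[-35,14,0],0.9],[[-44,18,0],0.9],[[-49,20,0],0.9],[[-51,20.5,0],0.9],[[-51,20.5,0],0.9]]}}

```text
t: 34.7
position: [0.5417, -0.2913, 0.2172]
tcp_rot: [0.004, 0.725, 0.688, 0.0]
contact_force: [0.2, 0.1, -2.0]
grip_width: 0.421
```

```bash
python3 -c "
from h import *
inc(.542,-.2915,.1938,87)
overhead('w22.png',[.637,-.2,.182])
"
```

```text
TCP [ 0.5417 -0.2913  0.2172] jaw 87.0 tilt [ 0.006 -0.005 -1.   ] F [ 0.2  0.1 -2. ] w 38.8 t 34.7 | shift [-0.   0.2 23.4] turn -0.0
expect ball px [[469. 369.]] grasp pt at .182 px [[318.4 237.3]]
```

View pics/w22.png

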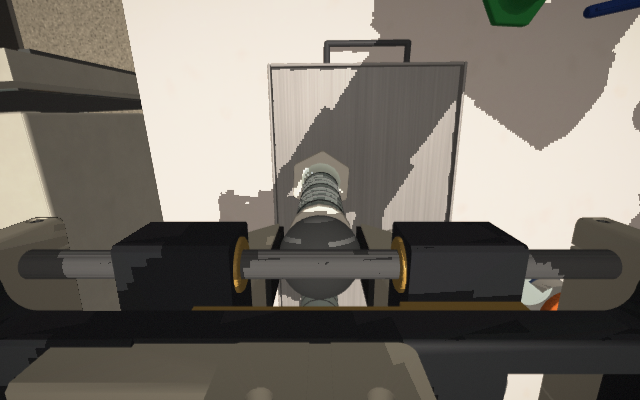

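Call:
{"fn": "drive_tool", "kwargs": {"increments": [[[0,0,5],0],[[0,0,10],0],[[0,0,14],0],[[0,0,17],0],[[0,0,19],0],[[0,0,20.5],0],[[0,0,22],0],[[0,0,23],0],[[0,0,24],0],[[0,0,24],0]]}}

```text
t: 35.75
position: [0.542, -0.2913, 0.1937]
tcp_rot: [0.004, 0.725, 0.688, 0.0]
contact_force: [0.1, 0.2, 0.8]
grip_width: 0.419
```

Call:
{"fn": "drive_tool", "kwargs": {"increments": [[[0,0,0.5],0],[[0,0,0.5],0],[[0,0,0.5],0]]}}

```text
t: 36.05
position: [0.5421, -0.2913, 0.1937]
tcp_rot: [0.005, 0.725, 0.688, 0.001]
contact_force: [-0.7, 0.8, 3.6]
grip_width: 0.42
```

Call:
{"fn": "drive_tool", "kwargs": {"increments": [[[0,0,-0.5],0],[[0,0,-0.5],0],[[0,0,-0.5],0],[[0,0,-0.5],0],[[0,0,-0.5],0],[[0,0,-10],0],[[0,0,-25],0],[[0,0,-45],0],[[0,0,-60],0],[[0,0,-60],0]], "jaw": 0.3}}

```text
t: 37.05
position: [0.5426, -0.2916, 0.2568]
tcp_rot: [0.007, 0.725, 0.688, 0.001]
contact_force: [1.1, 0.5, -0.2]
grip_width: 0.653
```

```bash
python3 -c "
from h import *
inc(.586,.102,.255,90)
q=viewer.read_camera('scene');save(q,'s23.png',(240,100,540,280),2.6)
q=viewer.read_camera('top');save(q,'t23.png',(200,80,500,260),2.6)
"
```

```text
TCP [ 0.5426 -0.2916  0.2568] jaw 87.0 tilt [ 0.012 -0.009 -1.   ] F [ 1.1  0.5 -0.2] w 60.1 t 37.0 | shift [395.3  22.7  -1.2] turn -3.0
```

View pics/s23.png

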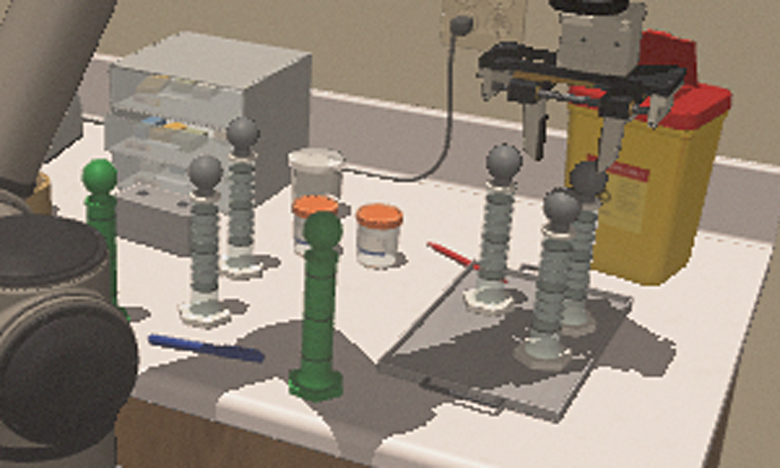

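View pics/t23.png

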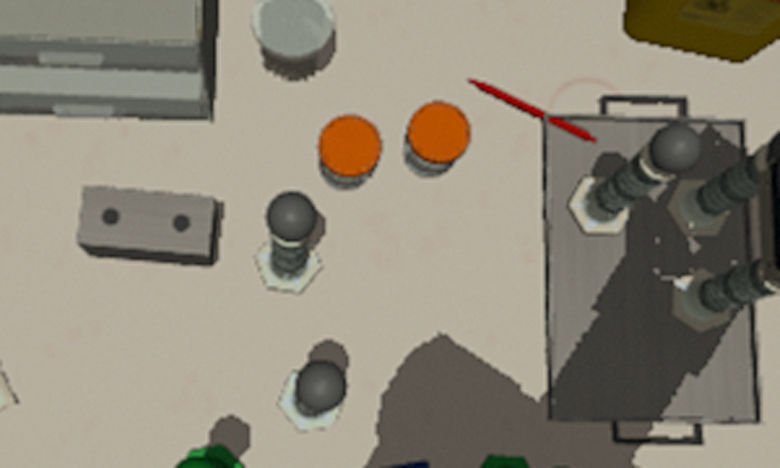

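Call:
{"fn": "drive_tool", "kwargs": {"increments": [[[15,1,0],0],[[50,3,0],0],[[95,5,0],-0.5],[[140,8,0],-1],[[185,11,0],-1],[[230,13,0],-2],[[275,16,0],-2],[[320,19,0],-3],[[360,21,0],-3],[[385,22,0],-3]]}}

```text
t: 38.15
position: [0.5827, 0.0964, 0.2508]
tcp_rot: [0.004, 0.706, 0.708, 0.0]
contact_force: [0.4, -1.1, -0.1]
grip_width: 0.652
```

```bash
python3 -c "
from h import *
inc(.586,.102,.2545,90)
"
```

```text
TCP [0.5827 0.0964 0.2508] jaw 90.1 tilt [ 0.006 -0.005 -1.   ] F [ 0.4 -1.1 -0.1] w 59.9 t 38.1 | shift [ 5.6  3.3 -3.7] turn 0.1
```

Call:
{"fn": "drive_tool", "kwargs": {"increments": [[[4,1,0],0],[[5,1,0],0],[[5,1,0],0]]}}

```text
t: 38.45
position: [0.5833, 0.1009, 0.2503]
tcp_rot: [0.004, 0.706, 0.708, -0.0]
contact_force: [-0.3, -1.2, -0.0]
grip_width: 0.649
```

```bash
python3 -c "
from h import *
inc(.586,.102,.189,90)
overhead('w24.png',[.586,.102,.182])
"
```

```text
TCP [0.5833 0.1009 0.2503] jaw 90.1 tilt [ 0.005 -0.006 -1.   ] F [-0.3 -1.2 -0. ] w 59.7 t 38.5 | shift [ 1.5  2.4 61.3] turn 0.1
expect ball px [[321. 223.]] grasp pt at .182 px [[318.9 218.8]]
```

View pics/w24.png

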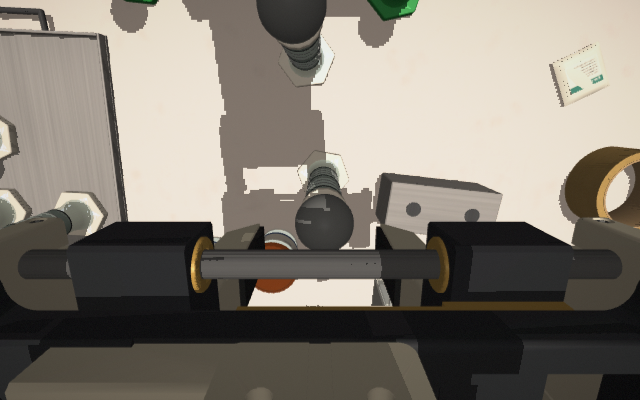

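Call:
{"fn": "drive_tool", "kwargs": {"increments": [[[3.5,2,10],0],[[3.5,2,25],0],[[3.5,2,40],0],[[3.5,2,52],0],[[3.5,2,59],0],[[3.5,2,61],0],[[3.5,2,61],0]]}}

```text
t: 39.2
position: [0.5859, 0.1034, 0.1895]
tcp_rot: [0.004, 0.707, 0.708, -0.0]
contact_force: [0.2, 0.1, 0.5]
grip_width: 0.65
```

Call:
{"fn": "drive_tool", "kwargs": {"increments": [[[0,0,0],0],[[0,0,0],0],[[0,0,0],0],[[0,0,0],0],[[0,0,0],0]], "jaw": -1, "grip_force": 25}}

```text
t: 39.7
position: [0.5861, 0.1035, 0.1899]
tcp_rot: [0.004, 0.707, 0.708, 0.0]
contact_force: [-0.2, 0.4, 2.5]
grip_width: 0.424
```

```bash
python3 -c "
from h import *
inc(.547,-.196,.2155,87)
"
```

```text
TCP [0.5861 0.1035 0.1899] jaw 90.1 tilt [ 0.006 -0.005 -1.   ] F [-0.2  0.4  2.5] w 39.0 t 39.7 | shift [-299.6  -39.4  -24.1] turn 3.1
```

Call:
{"fn": "drive_tool", "kwargs": {"increments": [[[0,0,-3],0],[[0,0,-9],0],[[0,0,-17],0],[[0,0,-24],0],[[-6,-2,-26],0],[[-18,-6,-26],0],[[-32,-10,-26],0.5],[[-46,-14,-26],0.5],[[-60,-18,-26],1],[[-74,-21,-26],1]]}}

```text
t: 40.7
position: [0.5645, 0.028, 0.2161]
tcp_rot: [0.004, 0.713, 0.701, -0.0]
contact_force: [0.9, -0.6, -2.2]
grip_width: 0.425
```

Call:
{"fn": "drive_tool", "kwargs": {"increments": [[[-15,-2,0],0.2],[[-30,-4,0],0.4],[[-45,-6,0],0.6],[[-60,-8,0],0.8],[[-75,-10,0],1],[[-90,-12,0],1],[[-105,-13,0],1],[[-120,-14,0],1],[[-135,-15,0],1],[[-150,-16,0],1]]}}

```text
t: 41.7
position: [0.5458, -0.123, 0.2168]
tcp_rot: [0.004, 0.719, 0.695, 0.0]
contact_force: [0.3, -0.4, -1.5]
grip_width: 0.42
```

```bash
python3 -c "
from h import *
inc(.547,-.196,.2155,87)
"
```

```text
TCP [ 0.5458 -0.123   0.2168] jaw 88.0 tilt [ 0.005 -0.006 -1.   ] F [ 0.3 -0.4 -1.5] w 38.6 t 41.7 | shift [-72.9   3.7   1.7] turn 1.0
```

Call:
{"fn": "drive_tool", "kwargs": {"increments": [[[-14,1,0],0.5],[[-28,2,0],1],[[-42,3,0],1],[[-54,3.5,0],1],[[-64,3.5,0],1],[[-70,3.5,0],1],[[-73,3.5,0],1],[[-73,3.5,0],1]]}}

```text
t: 42.5
position: [0.5468, -0.1961, 0.2172]
tcp_rot: [0.004, 0.725, 0.688, 0.0]
contact_force: [-0.3, 0.1, -2.0]
grip_width: 0.421
```

```bash
python3 -c "
from h import *
inc(.547,-.196,.1938,87)
overhead('w25.png',[.637,-.2,.182])
"
```

```text
TCP [ 0.5468 -0.1961  0.2172] jaw 87.0 tilt [ 0.005 -0.005 -1.   ] F [-0.3  0.1 -2. ] w 38.8 t 42.5 | shift [ 0.3  0.1 23.4] turn 0.0
expect ball px [[320. 369.]] grasp pt at .182 px [[318.4 237.3]]
```

View pics/w25.png

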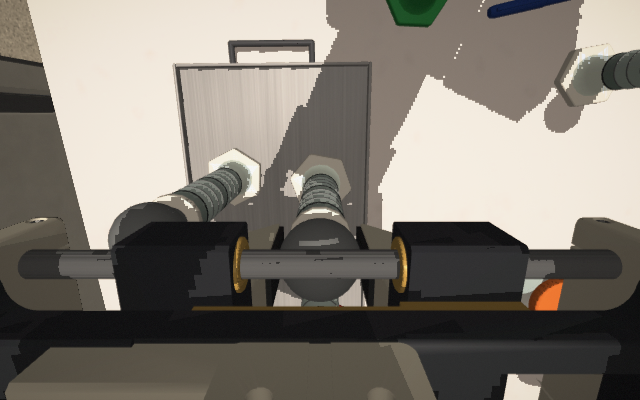

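Call:
{"fn": "drive_tool", "kwargs": {"increments": [[[0,0,5],0],[[0,0,10],0],[[0,0,14],0],[[0,0,17],0],[[0,0,19],0],[[0,0,20.5],0],[[0,0,22],0],[[0,0,23],0],[[0,0,24],0],[[0,0,24],0]]}}

```text
t: 43.55
position: [0.5472, -0.1961, 0.194]
tcp_rot: [0.004, 0.725, 0.689, 0.0]
contact_force: [-0.4, 0.5, 2.4]
grip_width: 0.42
```

Call:
{"fn": "drive_tool", "kwargs": {"increments": [[[0,0,0.5],0],[[0,0,0.5],0],[[0,0,0.5],0]]}}

```text
t: 43.85
position: [0.5474, -0.1961, 0.194]
tcp_rot: [0.005, 0.725, 0.688, 0.001]
contact_force: [-0.7, 1.2, 4.8]
grip_width: 0.423
```

Call:
{"fn": "drive_tool", "kwargs": {"increments": [[[0,0,-0.5],0],[[0,0,-0.5],0],[[0,0,-0.5],0],[[0,0,-0.5],0],[[0,0,-0.5],0],[[0,0,-10],0],[[0,0,-25],0],[[0,0,-45],0],[[0,0,-60],0],[[0,0,-60],0]], "jaw": 0.3}}

```text
t: 44.85
position: [0.548, -0.1962, 0.2569]
tcp_rot: [0.007, 0.725, 0.689, 0.001]
contact_force: [-0.0, 0.0, 0.2]
grip_width: 0.648
```

```bash
python3 -c "
from h import *
inc(.4535,.0845,.2545,90)
q=viewer.read_camera('scene');save(q,'s26.png',(240,100,540,280),2.6)
"
```

```text
TCP [ 0.548  -0.1962  0.2569] jaw 87.0 tilt [ 0.012 -0.009 -1.   ] F [-0.   0.   0.2] w 59.6 t 44.9 | shift [ 275.5 -108.9   -1.2] turn -3.0
```

View pics/s26.png

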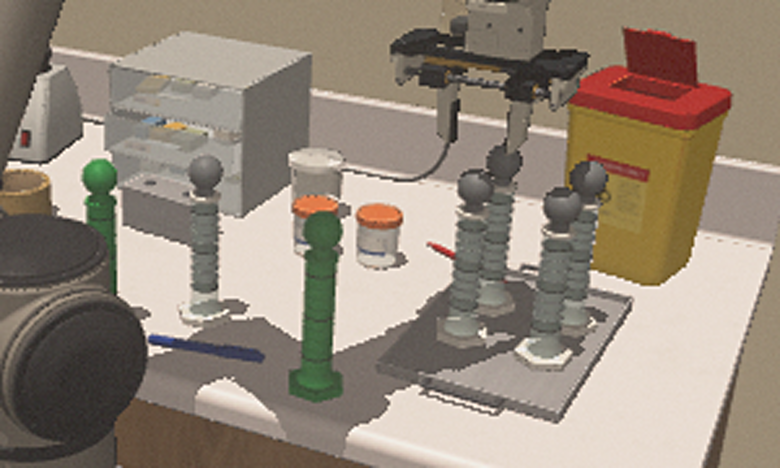

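Four are on the tray. Last one is C.

Call:
{"fn": "drive_tool", "kwargs": {"increments": [[[10,-4,0],0],[[32,-13,0],0],[[62,-25,0],-0.5],[[95,-38,0],-1],[[130,-51,0],-1],[[165,-65,0],-2],[[200,-79,0],-2],[[230,-91,0],-3],[[255,-101,0],-3],[[272,-108,0],-3]]}}

```text
t: 45.9
position: [0.4518, 0.0833, 0.2514]
tcp_rot: [0.005, 0.706, 0.708, 0.0]
contact_force: [0.2, -0.3, -0.5]
grip_width: 0.651
```

Call:
{"fn": "drive_tool", "kwargs": {"increments": [[[3,0,0],0],[[3,0,0],0]]}}

```text
t: 46.1
position: [0.4512, 0.0869, 0.2509]
tcp_rot: [0.005, 0.706, 0.708, -0.0]
contact_force: [0.1, -0.6, 0.6]
grip_width: 0.653
```

```bash
python3 -c "
from h import *
inc(.4535,.0845,.189,90)
overhead('w27.png',[.4535,.0845,.182])
"
```

```text
TCP [0.4512 0.0869 0.2509] jaw 90.2 tilt [ 0.007 -0.007 -1.   ] F [ 0.1 -0.6  0.6] w 60.1 t 46.1 | shift [-1.9  1.9 61.9] turn 0.2
expect ball px [[316. 222.]] grasp pt at .182 px [[319.1 218.3]]
```

View pics/w27.png

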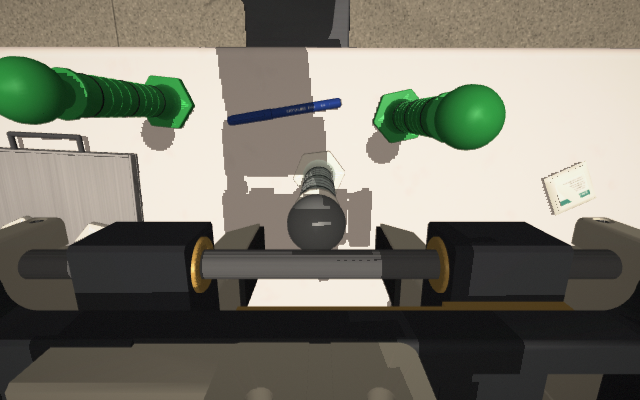

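Ball at (316.5,222), so shift −2 in x and +2 in y.

Call:
{"fn": "drive_tool", "kwargs": {"increments": [[[-2,2,10],0],[[-2,2,25],0],[[-2,2,40],0],[[-2,2,52],0],[[-2,2,59],0],[[-2,2,61.5],0],[[-2,2,61.5],0]]}}

```text
t: 46.85
position: [0.4541, 0.0834, 0.1892]
tcp_rot: [0.005, 0.706, 0.708, -0.0]
contact_force: [0.5, -0.9, -0.9]
grip_width: 0.652
```

Call:
{"fn": "drive_tool", "kwargs": {"increments": [[[0,0,0],0],[[0,0,0],0],[[0,0,0],0],[[0,0,0],0],[[0,0,0],0]], "jaw": -1, "grip_force": 25}}

```text
t: 47.35
position: [0.4543, 0.0835, 0.1896]
tcp_rot: [0.005, 0.706, 0.708, 0.0]
contact_force: [0.6, 0.7, 1.6]
grip_width: 0.424
```

```bash
python3 -c "
from h import *
inc(.470,-.240,.2155,87)
"
```

```text
TCP [0.4543 0.0835 0.1896] jaw 90.1 tilt [ 0.007 -0.007 -1.   ] F [0.6 0.7 1.6] w 39.0 t 47.4 | shift [-323.7   15.1  -23.4] turn 3.1
```

Call:
{"fn": "drive_tool", "kwargs": {"increments": [[[0,0,-3],0],[[0,0,-9],0],[[0,0,-17],0],[[0,0,-24],0],[[-6,1,-26],0],[[-18,2,-26],0],[[-32,4,-26],0.5],[[-46,6,-26],0.5],[[-60,8,-26],1],[[-74,9,-26],1]]}}

```text
t: 48.35
position: [0.4632, 0.0082, 0.2159]
tcp_rot: [0.005, 0.713, 0.701, -0.0]
contact_force: [0.6, -0.0, -1.7]
grip_width: 0.42
```

Call:
{"fn": "drive_tool", "kwargs": {"increments": [[[-15,2,0],0.2],[[-30,3,0],0.4],[[-45,5,0],0.6],[[-60,6,0],0.8],[[-75,8,0],1],[[-90,10,0],1],[[-105,11,0],1],[[-120,13,0],1],[[-135,15,0],1],[[-150,16,0],1]]}}

```text
t: 49.35
position: [0.477, -0.1433, 0.2171]
tcp_rot: [0.005, 0.719, 0.695, -0.0]
contact_force: [0.5, -0.5, -1.8]
grip_width: 0.421
```

```bash
python3 -c "
from h import *
inc(.477,-.240,.2155,87)
"
```

```text
TCP [ 0.477  -0.1433  0.2171] jaw 88.1 tilt [ 0.007 -0.008 -1.   ] F [ 0.5 -0.5 -1.8] w 38.8 t 49.4 | shift [-96.6   3.2   2.3] turn 1.1
```

Call:
{"fn": "drive_tool", "kwargs": {"increments": [[[-12,-1,0],0.5],[[-26,-2,0],1],[[-40,-2,0],1],[[-54,-1,0],1],[[-68,0,0],1],[[-80,2,0],1],[[-89,3,0],1],[[-95,3,0],1],[[-96.5,3,0],1],[[-96.5,3,0],1]]}}

```text
t: 50.35
position: [0.4767, -0.2398, 0.2177]
tcp_rot: [0.005, 0.725, 0.689, -0.0]
contact_force: [0.3, 0.6, -1.8]
grip_width: 0.42
```

```bash
python3 -c "
from h import *
inc(.477,-.24,.1938,87)
o,p=overhead('w28.png',[.637,-.2,.182])
for a in [(225,95),(330,93),(410,95)]: print(atz(p,a,.014,o))
"
```

```text
TCP [ 0.4767 -0.2398  0.2177] jaw 87.1 tilt [ 0.007 -0.007 -1.   ] F [ 0.3  0.6 -1.8] w 38.6 t 50.4 | shift [-0.   0.1 23.9] turn 0.1
expect ball px [[387. 449.]] grasp pt at .182 px [[318.6 236.9]]
[ 0.38488303 -0.33273055  0.014     ]
[ 0.38843857 -0.22542827  0.014     ]
[ 0.39454635 -0.14418352  0.014     ]
```

View pics/w28.png

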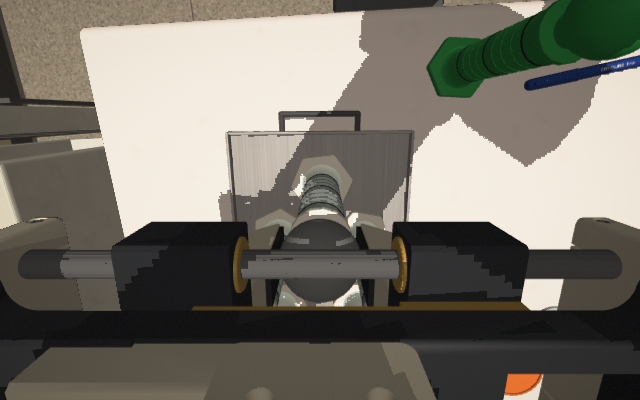

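Call:
{"fn": "drive_tool", "kwargs": {"increments": [[[0,0,5],0],[[0,0,10],0],[[0,0,14],0],[[0,0,17],0],[[0,0,19],0],[[0,0,20.5],0],[[0,0,22],0],[[0,0,23],0],[[0,0,24],0],[[0,0,24],0]]}}

```text
t: 51.4
position: [0.4769, -0.2397, 0.1937]
tcp_rot: [0.005, 0.725, 0.689, -0.0]
contact_force: [-0.2, -0.4, -1.3]
grip_width: 0.419
```

Call:
{"fn": "drive_tool", "kwargs": {"increments": [[[0,0,0.7],0],[[0,0,0.7],0],[[0,0,0.7],0]]}}

```text
t: 51.7
position: [0.4771, -0.2399, 0.1936]
tcp_rot: [0.005, 0.725, 0.689, 0.0]
contact_force: [-0.5, 0.7, 3.3]
grip_width: 0.425
```

Call:
{"fn": "drive_tool", "kwargs": {"increments": [[[0,0,-0.5],0],[[0,0,-0.5],0],[[0,0,-0.5],0],[[0,0,-0.5],0],[[0,0,-0.5],0],[[0,0,-10],0],[[0,0,-25],0],[[0,0,-45],0],[[0,0,-75],0],[[0,0,-110],0]], "jaw": 0.3}}

```text
t: 52.7
position: [0.4758, -0.2387, 0.3046]
tcp_rot: [0.005, 0.725, 0.689, -0.0]
contact_force: [0.4, 0.7, -0.5]
grip_width: 0.644
```

Call:
{"fn": "drive_tool", "kwargs": {"increments": [[[30,0,-20],0],[[70,0,-40],0],[[110,0,-40],0],[[150,0,-40],0],[[190,0,-40],0],[[230,0,-40],0],[[270,0,-40],0],[[300,0,-40],0],[[320,0,-40],0],[[320,0,-40],0]]}}

```text
t: 53.7
position: [0.4916, 0.0833, 0.3432]
tcp_rot: [0.005, 0.724, 0.69, 0.0]
contact_force: [0.4, -0.0, -0.6]
grip_width: 0.646
```

```bash
python3 -c "
from h import *
inc(.4,.1,.3)
q=viewer.read_camera('scene');save(q,'s29.png',(240,100,540,280),2.6)
q=viewer.read_camera('top');save(q,'t29.png',(190,80,510,290),2.4)
f=lambda x,y,z:np.round(atz(q,(190+x/2.4,80+y/2.4),z)[:2],3)
"
```

```text
TCP [0.4916 0.0833 0.3432] jaw 87.3 tilt [ 0.007 -0.006 -1.   ] F [ 0.4 -0.  -0.6] w 59.4 t 53.7 | shift [ 12.6 -92.6  42.4] turn 0
```

View pics/s29.png

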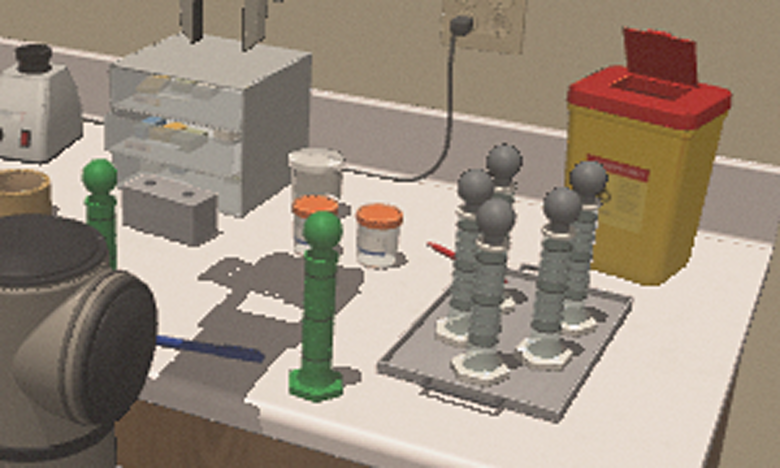

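View pics/t29.png

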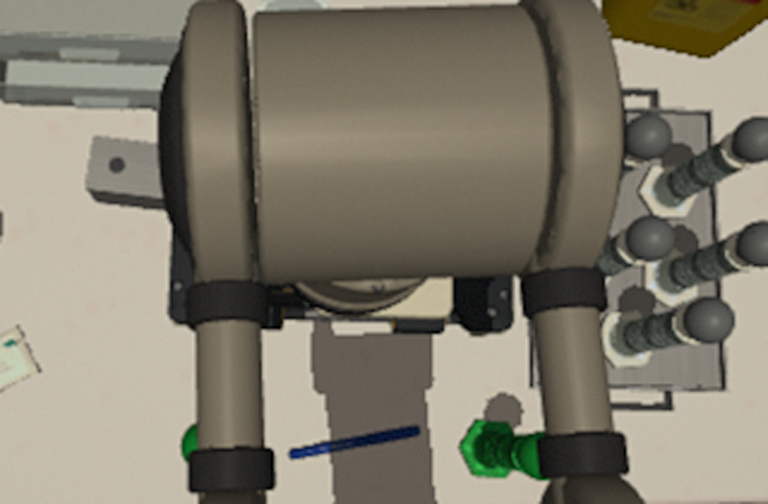

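```bash
python3 -c "
from h import *
print(order.job_done())"
```

```text
the job is handed in; nothing more can be done
None
```

All five grey cylinders, the raised one and the four that were standing, are upright on the tray floor, and I have handed the job in. No verdict came back.

- **Raising the fallen one:** I slid it along the worktop until its foot met the bench stop (about 11 N). I then pinched its ball stopper and raised it along the arc. At the stop it still leaned about 2°, so I moved it 6 mm further and let it stand free, then gripped it again to carry it.
- **Carrying:** Each cylinder was carried by its stopper, about 26 mm up, and lowered until the force reading showed it resting on the tray. None fell, and I saw no slip in the grip.
- **Last checks:** The final scene view shows all five upright inside the tray walls, with the gripper empty and clear above the bench. The stop, cups, marker and both green cylinders look unmoved. The arm hid part of the final top view, so I judged the cylinders from the scene view. I did not measure the other bystanders, such as the gauze pack and tape roll, again. Run time was about 54 s.
- **Readings that disagreed:** The top and wrist cameras differed by up to 7 mm on the fallen cylinder's position. The tray also measured about 7 mm short of its stated 300 mm, so I left margin when placing.

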